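# Weigh a batch of gilded tiles

## Task

With the pan still empty, zero the balance by pressing its left recessed button with the tip of the stylus; then lay every gilded tile flat on the pan, gold side up, side by side and wholly on it, holding tiles only by their side edges and never touching the gold. With the whole batch on the pan, press the right recessed button (record) with the stylus, and leave the stylus upright in its stand, collar down on the block, and the tiles on the pan; leave the jar and the brush where they are.

Things in the scene. Friction and masses are not known exactly. Their poses are not given: they have to be found in the camera images.
- tile1: black lacquered tile, 60 (x) by 46 (y) by 6 mm, 35 to 70 g; origin at the centre of its underside, z out of the gilded face. The gold field on top (46 by 32 mm, centred, 1.5 mm proud) must not be touched; the side edges may be held. Starts flat on the table, gold up; absent in some starts (2 to 4 tiles are there).
- tile2: black lacquered tile, 60 (x) by 46 (y) by 6 mm, 35 to 70 g; origin at the centre of its underside, z out of the gilded face. The gold field on top (46 by 32 mm, centred, 1.5 mm proud) must not be touched; the side edges may be held. Starts flat on the table, gold up; absent in some starts (2 to 4 tiles are there).
- tile3: black lacquered tile, 60 (x) by 46 (y) by 6 mm, 35 to 70 g; origin at the centre of its underside, z out of the gilded face. The gold field on top (46 by 32 mm, centred, 1.5 mm proud) must not be touched; the side edges may be held. Starts flat on the table, gold up; absent in some starts (2 to 4 tiles are there).
- tile4: black lacquered tile, 60 (x) by 46 (y) by 6 mm, 35 to 70 g; origin at the centre of its underside, z out of the gilded face. The gold field on top (46 by 32 mm, centred, 1.5 mm proud) must not be touched; the side edges may be held. Starts flat on the table, gold up; absent in some starts (2 to 4 tiles are there).
- balance: fixed balance; origin on the table under its pan's centre, x axis from control strip to pan, y left, z up. Pan: flat rimless aluminium plate 220 (x) by 260 (y) mm, top 50 mm above the table. Control strip on the robot's side: x -183 to -113 mm, y -130 to 130, top at 40 mm, dark display in the middle, two recessed buttons at x -148 mm: zero at y +70 (left), record at y -70 mm (right).
- zero_button (a joint): travel of the zero button (the left one), 0 at rest to 0.005 m fully down; it is a spring button (about 2 N to start, 5 N fully down) that comes up again. It counts as pressed from about 0.0035 m
- record_button (a joint): travel of the record button (the right one), as for the zero button
- zero_button_top (a point): centre of the zero button's top face (10 mm across), which sits 8 mm down a round hole 13 mm across; the button moves straight down
- record_button_top (a point): centre of the record button's top face, likewise 8 mm down a 13 mm hole
- stylus: stylus 112 mm long, 60 g; origin at the end of its tip, z along it to the grip. Steel rod 6 to 8 mm thick for 50 mm, brass collar 26 mm across (50 to 56 mm), round wooden grip 14 mm thick (56 to 112 mm). Starts upright, tip down, in the stand, collar resting on the block, tip 10 mm above the table; lifts straight out.
- stylus_tip (a point): the end of the stylus's tip (same point as its origin)
- stand: dark wooden block, 56 by 56 by 60 mm high, fixed, origin at the centre of its underside; the stylus's place
- stand_hole (a point): centre of the mouth of the stand's hole, on its top face 60 mm above the table; the hole goes straight down, is 17 mm across and 60 mm deep
- jar: bystander: small amber jar, 34 mm across, 40 mm high, among the tiles; origin at the centre of its underside
- brush: bystander: brush lying at the far right, 190 mm long, handle of dark wood
Not all that is in view belongs to the job. Leave any green or red look-alike of the tile4 alone. What is shaped like the stylus but blue is not meant.

How it is judged:
On the way, in this order (a step that is already met when the one before it is completed fails the run):
1. the zero (left) button is pressed with the stylus's tip while no tile is on the pan (value of joint zero_button above 0.0035 m and distance between stylus_tip and zero_button_top below 0.007 m and height (world z) of each of tile1, tile2, tile3, tile4 below 0.03 m), for 0.1 s.
2. every tile lies flat on the pan, gold up (x of tile1 in the frame of balance between -0.088 and 0.088 m and y of tile1 in the frame of balance between -0.108 and 0.108 m and height (world z) of tile1 between 0.047 and 0.054 m and angle between each of tile1, tile2, tile3, tile4's own z axis and vertical below 0.1 rad and x of tile2 in the frame of balance between -0.088 and 0.088 m and y of tile2 in the frame of balance between -0.108 and 0.108 m and height (world z) of tile2 between 0.047 and 0.054 m and x of tile3 in the frame of balance between -0.088 and 0.088 m and y of tile3 in the frame of balance between -0.108 and 0.108 m and height (world z) of tile3 between 0.047 and 0.054 m and x of tile4 in the frame of balance between -0.088 and 0.088 m and y of tile4 in the frame of balance between -0.108 and 0.108 m and height (world z) of tile4 between 0.047 and 0.054 m), for 0.3 s.
3. the record (right) button is pressed with the stylus's tip while every tile lies on the pan (all of step 2 and value of joint record_button above 0.0035 m and distance between stylus_tip and record_button_top below 0.007 m), for 0.1 s.
At the end, for the whole second after the job is handed in: Every tile present rests flat on the pan, gold up (tilt under 0.1 rad, underside within 4 mm of the pan, centre at least 22 mm inside its edges); the stylus rests in the stand, upright within 0.1 rad, within 8 mm of the hole's centre, collar within 4 mm of the block (all of step 2 and linear speed of each of tile1, tile2, tile3, tile4, stylus below 0.02 m/s and horizontal distance between stylus and stand_hole below 0.008 m and height (world z) of stylus between 0.006 and 0.014 m and angle between stylus's own z axis and vertical below 0.1 rad); the robot touches nothing.
It fails at once if the fingers, the arm or the stylus press on the gold of a tile with more than 1 N (contact force between any of tile1_c1, tile2_c1, tile3_c1, tile4_c1 and the fingers above 1 N or contact force between any of tile1_c1, tile2_c1, tile3_c1, tile4_c1 and the arm above 1 N or contact force between any of tile1_c1, tile2_c1, tile3_c1, tile4_c1 and stylus above 1 N).
It fails at once if a bystander (jar, brush) is moved more than 40 mm (distance of any of jar, brush from where it was at the start of the episode above 0.04 m).
Of tile1, tile2, tile3, tile4 only 2 to 4 are there at a start; the rules pass over those that are not, and their reading is None.
At some moment in a run one of tile1, tile2, tile3, tile4 may be knocked a few centimetres aside while the robot is not near it.
It also fails if it takes over 210 s, if anything falls off the work surface, if the arm or the gripper's body presses on something with over 40 N, if the wrist force passes 120 N, or if a joint passes its speed limit or range.

## Robot

A 7-joint arm with a two-finger parallel gripper is mounted at the origin on the work surface. World frame = base frame: x ahead of the robot, y to its left, z up, the work surface at z = 0. Lengths are in m, angles in rad, forces in N, time in s.
With the tool pointing down it reaches from about 0.4 to 0.875 m from the base axis. Payload 4.4 kg.
Tool frame: the origin (TCP) lies midway between the tips of the shut fingers; the grasp point (between the pads) lies 19 mm behind it (arm.grasp_offset is the distance from the TCP to the grasp point, in m); z points along the fingers, y is the line along which they close (so a half turn about z gives the same grasp; the last joint's range is limited). The gripper opens to 85 mm and grips with 20 to 120 N. Pads are 22 mm wide; open, the fingers measure 114 mm over their backs; the gripper's body (76 mm by 85 mm) begins 54 mm behind the grasp point. The pads swing forward as they close: fully open they stand 13 mm farther back than shut.
Start: joints at [1.127, 0.628, 0.038, 1.517, -0.027, 0.996, -0.02], TCP at [0.24, -0.604, 0.231] pointing down, gripper open.
Joint ranges: [-3.06, 3.06], [-0.37, 2.12], [-1.25, 1.32], [0.18, 2.47], [-1.1, 4.24], [0.23, 1.98], [-2.94, 2.94]. Speed limits (rad/s): [2.57, 2.57, 3.14, 3.14, 3.14, 3.14, 3.14].

## Interface

Orientations are given as a unit quaternion [x, y, z, w].
In Python, from station import telemetry, cams, job, finder, arm gives the robot as it stands. The module is installed in compiled form; this text tells all that it offers.
- The arm moves only by the tool apply_moves, never from a script. Its argument "targets" is a list of rows, each a list of 3 entries, a list of its own where there are three numbers: the gripper's target within -1 to 1 (shut at 1, half-way at 0, fully open at -1), then the shift along the tool's x, y, z in m, then the turn, a rotation vector about the tool's x, y, z in degrees. In form: [[gripper, [dx, dy, dz], [wx, wy, wz]], ...]. A call has exactly 5 rows; each row shifts and turns the commanded pose from where the row before left it, along the tool's axes as they then stand; what a row does not reach is not made up. A row lasts 1/12 s, in which the tool goes at most 41.7 mm and 7.16 degrees, less where a joint would pass 70% of its speed; a pose out of reach is approached as far as the arm can. A call is refused whole if a number of a shift passes 0.0417 or a number of a turn 7.16, either way. A call with a gripper value outside its range is refused whole. The fingers move at their own pace and stop on an object; the grip force is fixed at half the most. Time passes only in rows, so rows that do not move let the fingers close, or fill a call up. It gives the time, the measured TCP pose, the force, the opening and the grip force at its end, in the units of the state.
- telemetry.get_obs(): the state, without advancing time (a new reading comes with each control period).
- cams.capture(name): name is "scene" or "side" or "wrist"; returns (picture, depth): 480x640x3 uint8, red, green, blue; 480x640 float32, m along the optical axis (not along the pixel's ray), 0 where there is no reading.
- cams.camera_info(name): a dict with "intrinsics" (3x3 intrinsics, pixels), "eye" and "attitude" of the camera in the world. Camera axes: x right, y up, looking along -z (the intrinsics and any distortion apply to the point x, -y, -z); pixel columns grow to the right and rows downward; lengths in m; the calibration is good to about 2 mm. A picture is of the moment at which its call begins: read the wrist's pose just before it. camera_info takes no time and is no camera call; for the wrist camera it gives the pose at the moment of the call.
- job.close_job(): hands the job in; it is judged then, once.
Trained networks look in the newest picture that a camera, given by its name, has taken for a name from the list of things; names that differ only in an ending like _2 or _b are one class to them, and where a whole thing is asked for, a point or a joint stands for the part that bears it (a point fixed in the world has none). Each returns a list of dicts, best first, with "p" (0 to 1); they miss things now and then, are a little off and sometimes report something else, mostly with a low value. They report only what shows in the picture. A call takes as long as a camera call. They do not tell look-alikes from the thing itself.
- finder.spot_in(camera, name): "extent" ([left, top, width, height] in pixels, round what is visible of it).
- finder.trace(camera, name): "pixels" (480x640 bool, what is visible of it) and "extent" ([left, top, width, height] in pixels, round what is visible of it).
The state is a dict: "time": time; "q": joint angles; "joint_vel": joint speeds; "tau": joint torques, N m; "position": TCP position; "eef_rot": TCP orientation; "contact_force": force on the tool from outside, world axes, zero at the start; "moment": the same for the moment, N m; "gripper_width": finger opening in m; "grip_force": force on a finger pad.
Only numpy, scipy, OpenCV 4.12 (cv2) and the standard library are available. Lean on these libraries where they do the work, as an engineer would, in place of code of your own. Each camera call takes 0.05 s, during which the arm holds its last target. There are 200 camera calls.

## Working session

There is one attempt and no reset: what is moved stays moved. The work goes in short steps, Python scripts to look and compute and a tool call to move; the robot and the scene stay as the last step left them, time stands still between calls to the robot, and variables do not carry over. Pictures are saved under pics/ and viewed, at most 14 in all, crops included, and the job is handed in when it is done.

Besides the shell and the picture viewer there is one more tool, called after "Emit:" as a command line: name --argument value ..., lists and objects as JSON in quotes. apply_moves: Moves the arm, as the interface text tells. Its arguments: {"type":"object","properties":{"targets":{"type":"array","items":{"type":"array"}}},"required":["targets"]}

```bash
mkdir -p pics
cat > h.py <<'E'
import numpy as np, cv2
from scipy.spatial.transform import Rotation as R
from station import telemetry, cams, job, finder, arm
def cap(n,save=None):
    info=cams.camera_info(n); im,d=cams.capture(n)
    if save: cv2.imwrite('pics/'+save,im[:,:,::-1])
    return info,im,d
def rot(a):
    a=np.array(a,float)
    return a if a.shape==(3,3) else R.from_quat(a).as_matrix()
def ray(info,u,v):
    K=np.array(info['intrinsics']); u=np.asarray(u,float);v=np.asarray(v,float)
    c=np.stack([(u-K[0,2])/K[0,0],-(v-K[1,2])/K[1,1],-np.ones_like(u)],-1)
    return c@rot(info['attitude']).T
def onz(info,u,v,z):
    r=ray(info,u,v); e=np.array(info['eye']); return e+r*((z-e[2])/r[...,2])[...,None]
def cloud(info,d):
    v,u=np.mgrid[:d.shape[0],:d.shape[1]]
    return np.array(info['eye'])+ray(info,u,v)*d[...,None]
def proj(info,p):
    K=np.array(info['intrinsics']); c=(np.asarray(p)-np.array(info['eye']))@rot(info['attitude'])
    return np.array([K[0,2]+K[0,0]*c[...,0]/-c[...,2],K[1,2]-K[1,1]*c[...,1]/-c[...,2]]).T
E
python3 - <<'E'
from h import *
o=telemetry.get_obs(); print(o['position'],o['eef_rot'],o['gripper_width'],arm.grasp_offset)
for n in ['scene','side']:
    i,im,d=cap(n,n+'0.png'); print(n,i)
    for t in ['tile1','stylus','stand','balance','jar','brush','zero_button','record_button']:
        for x in finder.spot_in(n,t): 
            if x['p']>.3:print(t,round(x['p'],2),np.round(x['extent']))
E
```

```text
[ 0.2395861  -0.60357163  0.23040253] [ 9.82209496e-01  1.87786086e-01 -1.80949548e-04 -9.27181928e-04] 0.08513701717157576 0.0187
scene {'intrinsics': array([[464.41162418,   0.        , 322.85453925],
       [  0.        , 464.41162418, 238.15883694],
       [  0.        ,   0.        ,   1.        ]]), 'eye': array([1.02134816, 0.35878245, 0.7780582 ]), 'attitude': array([0.13469276, 0.27708703, 0.84284949, 0.44123165])}
tile1 0.91 [294. 185.  32.  22.]
tile1 0.87 [262. 161.  30.  19.]
tile1 0.68 [166. 160.  32.  24.]
tile1 0.64 [225. 197.  28.  23.]
tile1 0.61 [228. 134.  24.  12.]
tile1 0.57 [263. 220.  32.  21.]
stylus 0.67 [278. 173. 192. 164.]
stylus 0.58 [497. 287.  23.  34.]
stylus 0.56 [518. 244.  20.  31.]
stand 0.97 [493. 255.  48.  48.]
stand 0.66 [278. 172. 190. 164.]
balance 0.9 [279. 171. 190. 164.]
balance 0.61 [495. 256.  47.  48.]
jar 0.68 [226. 150.  16.  22.]
brush 0.77 [154. 224.  70.  61.]
side {'intrinsics': array([[530.94114359,   0.        , 321.92280143],
       [  0.        , 530.94114359, 230.4702056 ],
       [  0.        ,   0.        ,   1.        ]]), 'eye': array([0.18669806, 0.78766074, 0.70149247]), 'attitude': array([-0.10439669,  0.44532847,  0.86180694, -0.21925482])}
tile1 0.82 [339. 208.  30.  14.]
tile1 0.8 [392. 219.  30.  21.]
tile1 0.78 [315. 230.  29.  15.]
tile1 0.7 [430. 198.  22.  14.]
tile1 0.55 [363. 246.  36.  20.]
stylus 0.81 [274. 367.  14.  41.]
stylus 0.56 [220. 355.  18.  51.]
stand 0.94 [256. 383.  46.  60.]
balance 0.67 [209. 232. 204. 152.]
jar 0.83 [394. 188.  16.  23.]
brush 0.69 [268. 176.  56.  40.]
record_button 0.61 [205. 229. 207. 158.]
```

View pics/scene0.png

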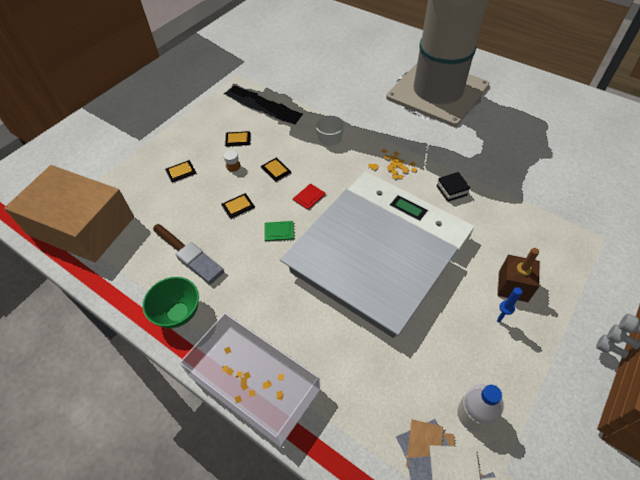

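View pics/side0.png

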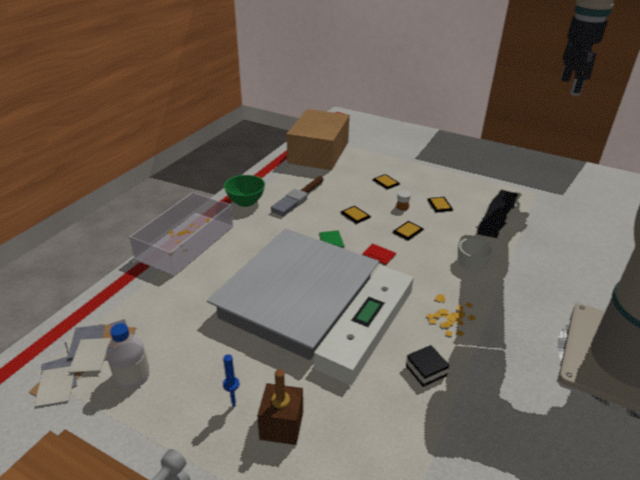

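The pictures show four gilded tiles in scene at (180,171), (238,138), (276,169) and (238,206). Red (309,196), green (280,231) and the black stack (453,186) are look-alikes. The stylus is the brown grip with brass collar in the stand at (525,265), and the blue one at (511,303) is not meant. The balance is at (375,255), the zero hole (left from the robot) at about (438,223), and the record hole at about (379,193).

```bash
cat >> h.py <<'E'
def tiles(info,im,z=0.0075,box=None,amin=60):
    hsv=cv2.cvtColor(im,cv2.COLOR_RGB2HSV)
    m=((hsv[...,0]>12)&(hsv[...,0]<32)&(hsv[...,1]>120)&(hsv[...,2]>90)).astype(np.uint8)
    n,l,s,c=cv2.connectedComponentsWithStats(m)
    out=[]
    for k in range(1,n):
        if s[k,4]<amin: continue
        v,u=np.where(l==k); p=onz(info,u,v,z)[:,:2]
        (cx,cy),(w,h),a=cv2.minAreaRect((p*1000).astype(np.float32))
        if w<h: a+=90; w,h=h,w
        if 36<w<58 and 24<h<42: out.append((cx/1000,cy/1000,(a+90)%180-90,w,h,c[k].round()))
    return out
E
python3 - <<'E'
from h import *
for n in ['scene','side']:
    i,im,d=cap(n); P=cloud(i,d)
    print(n)
    for t in tiles(i,im): print(np.round(t[:5],4),t[5])
    for t in tiles(i,im,.0575): print(' pan?',np.round(t[:5],4),t[5])
    m=(abs(P[...,2]-.05)<.004)&(abs(P[...,0]-.5)<.4)&(abs(P[...,1])<.4)
    nn,l,s,c=cv2.connectedComponentsWithStats(m.astype(np.uint8)); k=1+s[1:,4].argmax()
    pan=P[l==k]; r=cv2.minAreaRect((pan[:,:2]*1000).astype(np.float32)); print('pan',r,np.median(pan[:,2]))
    # stand top, jar
    for t in ['jar','stand','stylus']:
        for x in finder.trace(n,t)[:3]:
            q=P[x['pixels']&(d>0)]; print(t,round(x['p'],2),np.round(x['extent']),np.round(q.min(0),3),np.round(np.median(q,0),3),np.round(q.max(0),3))
E
```

```text
scene
[  0.4409  -0.3202 -50.0659  46.7349  33.4983] [237. 137.]
[ 0.4697 -0.1786 73.1559 47.6726 32.2945] [275. 168.]
[  0.5983  -0.3583 -26.3507  47.7311  34.0602] [180. 169.]
[  0.6024  -0.1788 -23.1778  47.6493  33.8746] [237. 204.]
 pan? [  0.4785  -0.2761 -50.0659  43.7024  31.3247] [237. 137.]
 pan? [ 0.5055 -0.1437 73.156  44.5792 30.199 ] [275. 168.]
 pan? [  0.6257  -0.3118 -26.3506  44.6338  31.8501] [180. 169.]
 pan? [  0.6295  -0.144  -23.1778  44.5574  31.6765] [237. 204.]
pan ((577.2489624023438, 137.53695678710938), (260.1101989746094, 222.3354949951172), 88.6430892944336) 0.04943928317115159
jar 0.57 [224. 150.  17.  24.] [ 0.479 -0.319 -0.003] [ 0.524 -0.261  0.03 ] [ 0.536 -0.25   0.042]
stand 0.61 [495. 256.  48.  48.] [ 0.383  0.353 -0.002] [0.476 0.384 0.056] [0.542 0.429 0.114]
stylus 0.88 [518. 246.  20.  31.] [0.376 0.374 0.   ] [0.463 0.387 0.081] [0.471 0.401 0.124]
side
[  0.5955  -0.3552 -27.5244  48.5297  34.0136] [386. 180.]
[  0.4379  -0.3173 -51.0889  49.1006  33.095 ] [440. 203.]
[  0.5998  -0.1761 -24.9517  48.386   33.7422] [355. 213.]
[ 0.4676 -0.
[... 290 characters left out ...]
 229.]
pan ((575.5927734375, 140.2719268798828), (262.77001953125, 222.07644653320312), 88.78221130371094) 0.0492461705356152
jar 0.63 [272. 368.  16.  42.] [ 0.444  0.3   -0.   ] [0.452 0.395 0.086] [0.512 0.404 0.124]
jar 0.56 [255. 388.  46.  58.] [ 0.42   0.357 -0.003] [0.446 0.41  0.055] [0.488 0.427 0.063]
jar 0.53 [395. 191.  15.  18.] [ 0.5   -0.344 -0.002] [ 0.514 -0.254  0.026] [ 0.541 -0.245  0.042]
stand 0.84 [256. 382.  45.  62.] [ 0.42   0.356 -0.002] [0.446 0.409 0.055] [0.489 0.427 0.067]
stylus 0.61 [269. 369.  18.  41.] [0.443 0.37  0.058] [0.453 0.395 0.083] [0.472 0.404 0.124]
stylus 0.59 [220. 355.  17.  53.] [ 0.526  0.314 -0.003] [0.536 0.4   0.069] [0.614 0.409 0.114]
```

```bash
cat >> h.py <<'E'
def pose():
    o=telemetry.get_obs(); return np.array(o['position']),R.from_quat(o['eef_rot'])
def down(th): # tool x axis at yaw th (deg), z down
    return R.from_euler('z',th,degrees=True)*R.from_quat([1,0,0,0])
def yaw(r): x=r.as_matrix()[:,0]; return np.degrees(np.arctan2(x[1],x[0]))
def near(th,ref): # half-turn symmetric choice nearest ref
    return ref+(th-ref+90)%180-90
def plan(wps,g,step=.04,tstep=7.,start=None,hold=0):
    """wps: list of (x,y,z,thdeg); prints rows grouped in fives"""
    p,r=start or pose(); rows=[]
    print('from',p.round(4),round(yaw(r),1))
    for w in wps:
        q=np.array(w[:3]); rt=down(w[3])
        rv=(r.inv()*rt).as_rotvec(degrees=True); n=int(np.ceil(max(np.linalg.norm(q-p)/step,np.linalg.norm(rv)/tstep,1)))
        for k in range(n):
            f=1/(n-k); d=r.inv().apply((q-p)*f).round(3 if k<n-1 else 4); rv=((r.inv()*rt).as_rotvec(degrees=True)*f).round(1)
            rows.append([g,d.tolist(),rv.tolist()]); p=p+r.apply(d); r=r*R.from_rotvec(rv,degrees=True)
    rows+=[[g,[0,0,0],[0,0,0]]]*(hold+(-len(rows)-hold)%5)
    import json
    for k in range(0,len(rows),5): print(json.dumps(rows[k:k+5]).replace(' ','').replace('-0.0,','0,').replace('-0.0]','0]').replace('0.0,','0,').replace('0.0]','0]'))
E
python3 -c "
from h import *
plan([(.45,-.5,.3,0),(.58,-.1,.3,0),(.57,.14,.3,0)],-1)"
```

```text
from [ 0.2398 -0.6042  0.2313] 21.6
[[-1,[0.033,-0.003,-0.01],[0,0,3.1]],[-1,[0.033,-0.005,-0.01],[0,0,3.1]],[-1,[0.033,-0.006,-0.01],[0,0,3.1]],[-1,[0.033,-0.008,-0.01],[0,0,3.1]],[-1,[0.032,-0.01,-0.01],[0,0,3.1]]]
[[-1,[0.032,-0.011,-0.009],[0,0,3.1]],[-1,[0.0303,-0.0136,-0.0097],[0,0,3.0]],[-1,[0.012,-0.036,0],[0,0,0]],[-1,[0.012,-0.036,0],[0,0,0]],[-1,[0.012,-0.036,0],[0,0,0]]]
[[-1,[0.012,-0.036,0],[0,0,0]],[-1,[0.012,-0.037,0],[0,0,0]],[-1,[0.012,-0.036,0],[0,0,0]],[-1,[0.012,-0.037,0],[0,0,0]],[-1,[0.012,-0.036,0],[0,0,0]]]
[[-1,[0.011,-0.037,0],[0,0,0]],[-1,[0.012,-0.036,0],[0,0,0]],[-1,[0.0114,-0.0369,0],[0,0,0]],[-1,[-0.001,-0.034,0],[0,0,0]],[-1,[-0.001,-0.034,0],[0,0,0]]]
[[-1,[-0.002,-0.034,0],[0,0,0]],[-1,[-0.001,-0.034,0],[0,0,0]],[-1,[-0.002,-0.035,0],[0,0,0]],[-1,[-0.001,-0.034,0],[0,0,0]],[-1,[-0.0019,-0.035,0.0001],[0,0,0]]]
```

Emit:
apply_moves --targets '[[-1,[0.033,-0.003,-0.01],[0,0,3.1]],[-1,[0.033,-0.005,-0.01],[0,0,3.1]],[-1,[0.033,-0.006,-0.01],[0,0,3.1]],[-1,[0.033,-0.008,-0.01],[0,0,3.1]],[-1,[0.032,-0.01,-0.01],[0,0,3.1]]]'

```text
time: 1.72
position: [0.3912, -0.5286, 0.2819]
eef_rot: [0.999, 0.052, 0.0, 0.0]
contact_force: [0.1, -0.8, 0.5]
gripper_width: 0.0857
grip_force: 0.0
```

Emit:
apply_moves --targets '[[-1,[0.032,-0.011,-0.009],[0,0,3.1]],[-1,[0.03,-0.0136,-0.01],[0,0,3.0]],[-1,[0.012,-0.036,0],[0,0,0]],[-1,[0.012,-0.036,0],[0,0,0]],[-1,[0.012,-0.036,0],[0,0,0]]]'

```text
time: 2.13
position: [0.4863, -0.3903, 0.3002]
eef_rot: [1.0, 0.0, 0.0, 0.0]
contact_force: [-0.0, 0.0, 0.8]
gripper_width: 0.0855
grip_force: 0.0
```

Emit:
apply_moves --targets '[[-1,[0.012,-0.036,0],[0,0,0]],[-1,[0.012,-0.037,0],[0,0,0]],[-1,[0.012,-0.036,0],[0,0,0]],[-1,[0.012,-0.037,0],[0,0,0]],[-1,[0.012,-0.036,0],[0,0,0]]]'

```text
time: 2.55
position: [0.5458, -0.2079, 0.3006]
eef_rot: [1.0, 0.0, 0.0, -0.0]
contact_force: [0.4, 0.3, 0.4]
gripper_width: 0.0852
grip_force: 0.0
```

Emit:
apply_moves --targets '[[-1,[0.011,-0.037,0],[0,0,0]],[-1,[0.012,-0.036,0],[0,0,0]],[-1,[0.011,-0.037,0],[0,0,0]],[-1,[-0.001,-0.034,0],[0,0,0]],[-1,[-0.001,-0.034,0],[0,0,0]]]'

```text
time: 2.97
position: [0.5776, -0.0297, 0.3003]
eef_rot: [1.0, 0.001, 0.0, -0.0]
contact_force: [-0.3, 0.2, -0.4]
gripper_width: 0.0855
grip_force: 0.0
```

Emit:
apply_moves --targets '[[-1,[-0.002,-0.034,0],[0,0,0]],[-1,[-0.001,-0.034,0],[0,0,0]],[-1,[-0.002,-0.035,0],[0,0,0]],[-1,[-0.001,-0.034,0],[0,0,0]],[-1,[-0.002,-0.035,0],[0,0,0]]]'

```text
time: 3.38
position: [0.569, 0.1416, 0.3006]
eef_rot: [1.0, 0.0, 0.0, 0.0]
contact_force: [1.0, -0.5, -0.1]
gripper_width: 0.0854
grip_force: 0.0
```

```bash
python3 -c "
from h import *
i,im,d=cap('wrist','w1.png'); print(i['eye'],R.from_quat(i['attitude']).as_matrix().round(2) if np.size(i['attitude'])==4 else i['attitude'])
plan([(.46,.36,.26,0)],0)"
```

```text
[0.64973115 0.14143751 0.4434804 ] [[ 0.    0.95  0.31]
 [-1.   -0.    0.  ]
 [ 0.   -0.31  0.95]]
from [0.5676 0.1523 0.3003] 0.6
[[0,[-0.018,-0.035,0.007],[-0.1,0,0.1]],[0,[-0.018,-0.035,0.007],[-0.1,0,0.1]],[0,[-0.017,-0.035,0.007],[-0.1,0,0.1]],[0,[-0.018,-0.034,0.007],[0,0,0.1]],[0,[-0.018,-0.035,0.007],[-0.1,0,0.1]]]
[[0,[-0.0171,-0.0343,0.0062],[0,0,0.1]],[0,[0,0,0],[0,0,0]],[0,[0,0,0],[0,0,0]],[0,[0,0,0],[0,0,0]],[0,[0,0,0],[0,0,0]]]
```

View pics/w1.png

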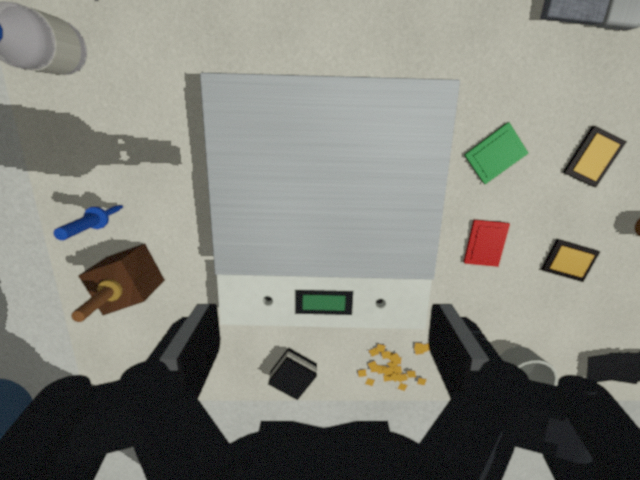

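The wrist view shows the balance with the zero hole at (268,300) and the record hole at (380,303). The stylus stands in its brown stand with its collar at (109,291) and its grip end at (80,315). The blue look-alike is at (90,222).

```bash
python3 -c "
from h import *
i,im,d=cap('wrist')
g=cv2.cvtColor(im,cv2.COLOR_RGB2GRAY); P=cloud(i,d)
for a,b in((268,300),(380,303)):
    s=g[b-14:b+15,a-14:a+15]; v,u=np.where(s<110); print('hole',len(u),onz(i,u.mean()+a-14,v.mean()+b-14,.038).round(4))
x=finder.trace('wrist','stylus'); 
for k in x: 
    q=P[k['pixels']&(d>0)]; print(k['p'],k['extent'],q.min(0).round(3),q.max(0).round(3)); t=q[q[:,2]>q[:,2].max()-.003]; print('top',t.mean(0).round(4),len(t)); c=q[(q[:,2]>.063)&(q[:,2]<.069)]; print('collar',c.min(0),c.max(0))
m=(abs(P[...,2]-.05)<.005)&(P[...,0]<.75)&(P[...,0]>.44)&(P[...,1]<.3)&(P[...,1]>-.02)
n,l,s,c=cv2.connectedComponentsWithStats(m.astype(np.uint8)); k=1+s[1:,4].argmax();print(cv2.minAreaRect((P[l==k][:,:2]*1000).astype(np.float32)))
plan([(.46,.36,.26,0)],0)"
```

```text
hole 42 [0.4296 0.2104 0.038 ]
hole 48 [0.426  0.0708 0.038 ]
0.76 [67.3, 199.5, 65.8, 35.2] [ 0.496  0.381 -0.002] [0.553 0.486 0.114]
top [0.5407 0.3936 0.1118] 132
collar [0.53555017 0.38686879 0.06316916] [0.54747561 0.39684369 0.06894435]
0.74 [84.6, 274.8, 45.5, 42.8] [ 0.404  0.376 -0.001] [0.47  0.468 0.124]
top [0.4575 0.3878 0.1217] 107
collar [0.44544524 0.37551075 0.06304863] [0.47000708 0.40137218 0.0689621 ]
0.36 [576.2, 125.5, 63.0, 64.1] [ 0.566 -0.216 -0.   ] [ 0.638 -0.146  0.011]
top [ 0.6021 -0.1778  0.0086] 668Traceback (most recent call last):
  File "<string>", line 9, in <module>
    q=P[k['pixels']&(d>0)]; print(k['p'],k['extent'],q.min(0).round(3),q.max(0).round(3)); t=q[q[:,2]>q[:,2].max()-.003]; print('top',t.mean(0).round(4),len(t)); c=q[(q[:,2]>.063)&(q[:,2]<.069)]; print('collar',c.min(0),c.max(0))
                                                                                                                                                                                                                   ~~~~~^^^
    return umr_minimum(a, axis, None, out, keepdims, initial, where)
ValueError: zero-size array to reduction operation minimum which has no identity
```

```bash
python3 -c "
from h import *
plan([(.4575,.388,.22,0)],0,hold=2)"
```

```text
from [0.5684 0.1444 0.3002] 0.4
[[0,[-0.016,-0.035,0.012],[0,0,0.1]],[0,[-0.016,-0.035,0.011],[0,0,0.1]],[0,[-0.016,-0.035,0.012],[0,0,0]],[0,[-0.015,-0.035,0.011],[0,0,0.1]],[0,[-0.016,-0.035,0.012],[0,0,0]]]
[[0,[-0.015,-0.034,0.011],[-0.1,0,0.1]],[0,[-0.0159,-0.0349,0.0116],[0,0,0]],[0,[0,0,0],[0,0,0]],[0,[0,0,0],[0,0,0]],[0,[0,0,0],[0,0,0]]]
```

Emit:
apply_moves --targets '[[0,[-0.016,-0.035,0.012],[0,0,0.1]],[0,[-0.016,-0.035,0.011],[0,0,0.1]],[0,[-0.016,-0.035,0.012],[0,0,0]],[0,[-0.015,-0.035,0.011],[0,0,0]],[0,[-0.016,-0.035,0.012],[0,0,0]]]'

```text
time: 3.95
position: [0.4907, 0.315, 0.2422]
eef_rot: [1.0, -0.003, 0.001, 0.0]
contact_force: [0.9, 0.6, -0.0]
gripper_width: 0.0427
grip_force: 0.0
```

Emit:
apply_moves --targets '[[0,[-0.015,-0.034,0.011],[0,0,0.1]],[0,[-0.016,-0.035,0.0115],[0,0,0]],[0,[0,0,0],[0,0,0]],[0,[0,0,0],[0,0,0]],[0,[0,0,0],[0,0,0]]]'

```text
time: 4.37
position: [0.4607, 0.3828, 0.2198]
eef_rot: [1.0, -0.003, 0.0, 0.001]
contact_force: [0.3, -1.0, -0.1]
gripper_width: 0.0426
grip_force: 0.0
```

```bash
python3 -c "
from h import *
i,im,d=cap('wrist','w2.png'); P=cloud(i,d)
for k in finder.trace('wrist','stylus'):
    q=P[k['pixels']&(d>0)]; t=q[q[:,2]>q[:,2].max()-.003]; print(round(k['p'],2),np.round(k['extent']),'top',t.mean(0).round(4),len(t),(t.min(0)+t.max(0))/2)
plan([(.4575,.388,.081,0)],0,hold=2)"
```

```text
0.77 [301. 204.  29.  46.] top [0.457  0.3888 0.1221] 248 [0.4569424  0.38845287 0.12246408]
0.7 [297.  96.  27.  36.] top [0.5403 0.3943 0.1122] 286 [0.54019874 0.3944157  0.112858  ]
from [0.4614 0.3822 0.2203] -0.5
[[0,[-0.001,-0.001,0.035],[0,0,-0.1]],[0,[-0.001,-0.002,0.035],[0,0,-0.1]],[0,[-0.001,-0.001,0.035],[0,0,-0.1]],[0,[-0.0011,-0.0019,0.0342],[0,-0.1,-0.2]],[0,[0,0,0],[0,0,0]]]
[[0,[0,0,0],[0,0,0]],[0,[0,0,0],[0,0,0]],[0,[0,0,0],[0,0,0]],[0,[0,0,0],[0,0,0]],[0,[0,0,0],[0,0,0]]]
```

View pics/w2.png

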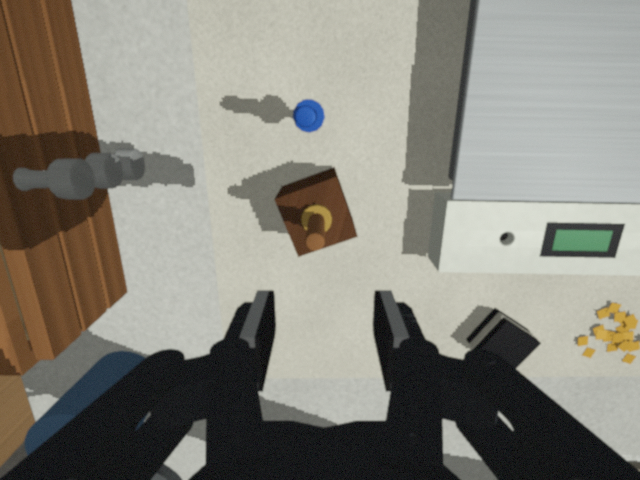

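The close view confirms the brown stylus with its brass collar (315,220) in the block; the blue one (309,115) stands apart. I'm going down to it.

Emit:
apply_moves --targets '[[0,[-0.001,-0.002,0.035],[0,0,-0.1]],[0,[-0.001,-0.002,0.035],[0,0,-0.1]],[0,[-0.001,-0.001,0.035],[0,0,-0.1]],[0,[-0.001,-0.001,0.0342],[0,0,-0.2]],[0,[0,0,0],[0,0,0]]]'

```text
time: 4.88
position: [0.4532, 0.3858, 0.075]
eef_rot: [1.0, 0.001, -0.004, 0.004]
contact_force: [-1.8, 0.2, -1.1]
gripper_width: 0.0429
grip_force: 0.0
```

Emit:
apply_moves --targets '[[0,[0,0,0],[0,0,0]],[0,[0,0,0],[0,0,0]],[0,[0,0,0],[0,0,0]],[0,[0,0,0],[0,0,0]],[0,[0,0,0],[0,0,0]]]'

```text
time: 5.3
position: [0.4568, 0.391, 0.0826]
eef_rot: [1.0, 0.002, 0.001, -0.001]
contact_force: [-0.1, 0.6, -0.4]
gripper_width: 0.0429
grip_force: 0.0
```

Emit:
apply_moves --targets '[[0.3,[0,0.002,0.001],[0,0,0]],[0.6,[0,0,0],[0,0,0]],[1,[0,0,0],[0,0,0]],[1,[0,0,0],[0,0,0]],[1,[0,0,0],[0,0,0]]]'

```text
time: 5.72
position: [0.4558, 0.3882, 0.08]
eef_rot: [1.0, 0.002, 0.0, 0.0]
contact_force: [-0.7, -1.2, 5.2]
gripper_width: 0.0127
grip_force: 58.3
```

Emit:
apply_moves --targets '[[1,[0,0,0],[0,0,0]],[1,[0,0,0],[0,0,0]],[1,[0,0,0],[0,0,0]],[1,[0,0,0],[0,0,0]],[1,[0,0,0],[0,0,0]]]'

```text
time: 6.13
position: [0.4558, 0.3882, 0.08]
eef_rot: [1.0, 0.002, 0.0, 0.0]
contact_force: [-0.4, -1.2, 4.9]
gripper_width: 0.0129
grip_force: 58.4
```

```bash
python3 -c "
from h import *
p,r=pose(); print(r.as_matrix().round(4))
plan([(p[0],p[1],.2,0),(.4296,.2104,.2,0),(.4296,.2104,.130,0)],1,hold=2)"
```

```text
[[ 1.0e+00  4.2e-03  2.0e-04]
 [ 4.2e-03 -1.0e+00 -2.0e-04]
 [ 2.0e-04  2.0e-04 -1.0e+00]]
from [0.4558 0.3882 0.08  ] 0.2
[[1,[0,0,-0.03],[0,0,0.1]],[1,[0,0,-0.03],[0,0,0]],[1,[0,0,-0.03],[0,0,0.1]],[1,[0,0,-0.03],[0,0,0]],[1,[-0.005,0.036,0],[0,0,0]]]
[[1,[-0.005,0.035,0],[0,0,0]],[1,[-0.005,0.036,0],[0,0,0]],[1,[-0.006,0.035,0],[0,0,0]],[1,[-0.0053,0.0358,0],[0,0,0]],[1,[0,0,0.035],[0,0,0]]]
[[1,[-0.0001,0,0.035],[0,0,0]],[1,[0,0,0],[0,0,0]],[1,[0,0,0],[0,0,0]],[1,[0,0,0],[0,0,0]],[1,[0,0,0],[0,0,0]]]
```

Emit:
apply_moves --targets '[[1,[0,0,-0.03],[0,0,0.1]],[1,[0,0,-0.03],[0,0,0]],[1,[0,0,-0.03],[0,0,0.1]],[1,[0,0,-0.03],[0,0,0]],[1,[-0.005,0.036,0],[0,0,0]]]'

```text
time: 6.55
position: [0.4536, 0.363, 0.2054]
eef_rot: [1.0, 0.004, 0.005, -0.008]
contact_force: [1.0, 1.5, -0.5]
gripper_width: 0.0124
grip_force: 58.7
```

Emit:
apply_moves --targets '[[1,[-0.005,0.035,0],[0,0,0]],[1,[-0.005,0.036,0],[0,0,0]],[1,[-0.006,0.035,0],[0,0,0]],[1,[-0.005,0.036,0],[0,0,0]],[1,[0,0,0.035],[0,0,0]]]'

```text
time: 6.97
position: [0.4323, 0.2041, 0.1687]
eef_rot: [1.0, -0.004, 0.004, 0.0]
contact_force: [1.6, 0.6, -1.6]
gripper_width: 0.0124
grip_force: 58.8
```

Emit:
apply_moves --targets '[[1,[0,0,0.035],[0,0,0]],[1,[0,0,0],[0,0,0]],[1,[0,0,0],[0,0,0]],[1,[0,0,0],[0,0,0]],[1,[0,0,0],[0,0,0]]]'

```text
time: 7.38
position: [0.431, 0.2114, 0.1311]
eef_rot: [1.0, 0.001, 0.001, -0.001]
contact_force: [0.3, 0.0, -1.4]
gripper_width: 0.0126
grip_force: 58.7
```

Emit:
apply_moves --targets '[[1,[0,0,0],[0,0,0]],[1,[0,0,0],[0,0,0]],[1,[0,0,0],[0,0,0]],[1,[0,0,0],[0,0,0]],[1,[0,0,0],[0,0,0]]]'

```text
time: 7.8
position: [0.4299, 0.2104, 0.1299]
eef_rot: [1.0, 0.0, 0.0, -0.0]
contact_force: [0.6, -0.4, -0.9]
gripper_width: 0.0125
grip_force: 58.7
```

```bash
python3 -c "
from h import *
p,r=pose(); print(p,yaw(r))
i,im,d=cap('wrist','w3.png'); g=cv2.cvtColor(im,cv2.COLOR_RGB2GRAY)
print('expect hole',proj(i,np.array([.4296,.2104,.038])),'tip',proj(i,p-[0,0,.070]),'collar',proj(i,p-[0,0,.017]))
im2=cv2.resize(im[150:450,200:500],(600,600),interpolation=cv2.INTER_CUBIC); cv2.imwrite('pics/w3c.png',im2[:,:,::-1])
for n in ['side','scene']:
    i,im,d=cap(n); P=cloud(i,d)
    m=(abs(P[...,0]-p[0])<.02)&(abs(P[...,1]-p[1])<.02)&(P[...,2]>.05)&(P[...,2]<.11)
    q=P[m]
    for a in np.arange(.055,.11,.006):
        s=q[abs(q[:,2]-a)<.003]
        if len(s)>2: print(n,round(a,3),s.mean(0).round(4),len(s))
"
```

```text
[0.42993153 0.21043964 0.12991555] 0.05224682764680481
expect hole [323.27322202 238.8838533 ] tip [323.19003811 249.85648707] collar [323.1051031  288.60584496]
side 0.061 [0.4296 0.2139 0.0618] 6
side 0.067 [0.4289 0.2146 0.0667] 6
side 0.073 [0.4295 0.2148 0.0729] 13
side 0.079 [0.4286 0.2147 0.0792] 13
side 0.085 [0.429  0.2141 0.085 ] 13
side 0.091 [0.429  0.2148 0.0915] 12
side 0.097 [0.4286 0.2145 0.0967] 13
side 0.103 [0.4285 0.216  0.1013] 3
side 0.109 [0.4287 0.2217 0.1092] 5
scene 0.061 [0.4335 0.2112 0.0615] 4
scene 0.067 [0.4338 0.2107 0.0671] 7
scene 0.073 [0.4343 0.2105 0.0735] 6
scene 0.079 [0.4356 0.2096 0.0783] 7
scene 0.085 [0.4347 0.2104 0.0848] 11
scene 0.091 [0.4348 0.21   0.091 ] 9
scene 0.097 [0.4353 0.2104 0.0971] 7
```

View pics/w3c.png

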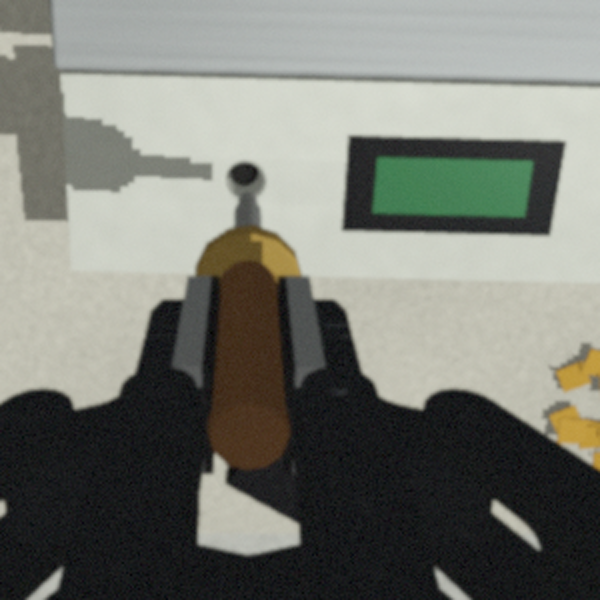

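Stylus is plumb, with its tip around (323,248) lining up with the zero hole at (322,240). I'm pressing now.

Emit:
apply_moves --targets '[[1,[0,0,0.008],[0,0,0]],[1,[0,0,0.008],[0,0,0]],[1,[0,0,0.006],[0,0,0]],[1,[0,0,0],[0,0,0]],[1,[0,0,0],[0,0,0]]]'

```text
time: 8.37
position: [0.4293, 0.21, 0.1068]
eef_rot: [1.0, 0.0, -0.001, 0.0]
contact_force: [0.5, -0.2, -0.7]
gripper_width: 0.0126
grip_force: 58.7
```

Emit:
apply_moves --targets '[[1,[0,0,0.004],[0,0,0]],[1,[0,0,0.003],[0,0,0]],[1,[0,0,0.003],[0,0,0]],[1,[0,0,0],[0,0,0]],[1,[0,0,0],[0,0,0]]]'

```text
time: 8.78
position: [0.4301, 0.2105, 0.0978]
eef_rot: [1.0, 0.0, 0.0, -0.0]
contact_force: [0.7, 0.4, 3.5]
gripper_width: 0.0128
grip_force: 59.0
```

Emit:
apply_moves --targets '[[1,[0,0,0.001],[0,0,0]],[1,[0,0,0],[0,0,0]],[1,[0,0,0],[0,0,0]],[1,[0,0,0],[0,0,0]],[1,[0,0,0],[0,0,0]]]'

```text
time: 9.2
position: [0.4301, 0.2105, 0.0968]
eef_rot: [1.0, 0.0, 0.0, -0.0]
contact_force: [0.6, 0.1, 4.4]
gripper_width: 0.0126
grip_force: 59.1
```

```bash
python3 -c "
from h import *
o=telemetry.get_obs();print(o['contact_force'],o['position'])
i,im,d=cap('wrist'); cv2.imwrite('pics/w4.png',cv2.resize(im[190:310,240:400],(640,480))[:,:,::-1])
p=o['position']
plan([(p[0],p[1],.2,0),(.4558,.3882,.2,0),(.4558,.3882,.145,0)],1,hold=2)"
```

```text
[0.59095782 0.07828651 4.3740824 ] [0.43013705 0.21049163 0.09683206]
from [0.4301 0.2105 0.0968] 0.0
[[1,[0,0,-0.034],[0,0,0]],[1,[0,0,-0.035],[0,0,0]],[1,[0.0001,0,-0.0342],[0,0,0]],[1,[0.005,-0.036,0],[0,0,0]],[1,[0.005,-0.035,0],[0,0,0]]]
[[1,[0.005,-0.036,0],[0,0,0]],[1,[0.005,-0.035,0],[0,0,0]],[1,[0.0058,-0.0357,0.0001],[0,0,0]],[1,[0,0,0.027],[0,0,0]],[1,[-0.0001,0,0.028],[0,0,0]]]
[[1,[0,0,0],[0,0,0]],[1,[0,0,0],[0,0,0]],[1,[0,0,0],[0,0,0]],[1,[0,0,0],[0,0,0]],[1,[0,0,0],[0,0,0]]]
```

View pics/w4.png

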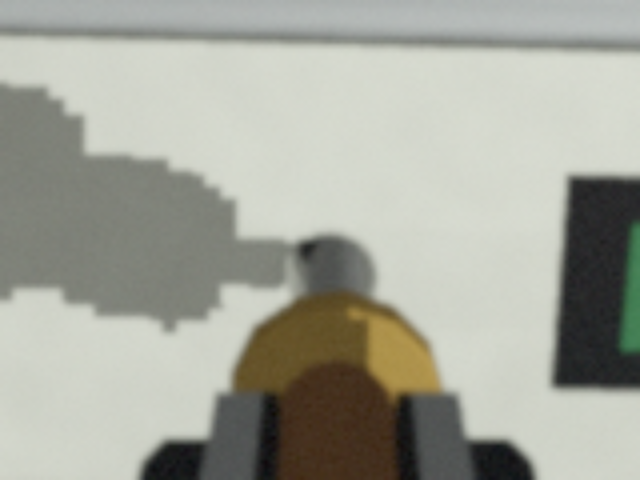

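The tip is in the zero hole (crop 330,265), and the force of about 5.2 N means the button is fully down. I'm returning the stylus to the stand.

Emit:
apply_moves --targets '[[1,[0,0,-0.034],[0,0,0]],[1,[0,0,-0.035],[0,0,0]],[1,[0,0,-0.034],[0,0,0]],[1,[0.005,-0.036,0],[0,0,0]],[1,[0.005,-0.035,0],[0,0,0]]]'

```text
time: 9.67
position: [0.4411, 0.2807, 0.2018]
eef_rot: [1.0, -0.002, 0.002, -0.001]
contact_force: [1.1, -0.2, -1.8]
gripper_width: 0.0123
grip_force: 58.9
```

Emit:
apply_moves --targets '[[1,[0.005,-0.036,0],[0,0,0]],[1,[0.005,-0.035,0],[0,0,0]],[1,[0.0057,-0.0357,0],[0,0,0]],[1,[0,0,0.027],[0,0,0]],[1,[0,0,0.028],[0,0,0]]]'

```text
time: 10.08
position: [0.4553, 0.3919, 0.1445]
eef_rot: [1.0, 0.002, 0.001, -0.002]
contact_force: [-0.1, -1.5, -1.3]
gripper_width: 0.0126
grip_force: 58.9
```

Emit:
apply_moves --targets '[[1,[0,0,0],[0,0,0]],[1,[0,0,0],[0,0,0]],[1,[0,0,0],[0,0,0]],[1,[0,0,0],[0,0,0]],[1,[0,0,0],[0,0,0]]]'

```text
time: 10.5
position: [0.4564, 0.3883, 0.1463]
eef_rot: [1.0, 0.0, 0.001, -0.001]
contact_force: [-0.5, -0.2, -0.4]
gripper_width: 0.0121
grip_force: 58.8
```

```bash
python3 -c "
from h import *
print(pose()[0])
for n in ['side','scene']:
    i,im,d=cap(n); P=cloud(i,d)
    m=(abs(P[...,2]-.06)<.004)&(abs(P[...,0]-.457)<.06)&(abs(P[...,1]-.39)<.06)
    nn,l,s,c=cv2.connectedComponentsWithStats(m.astype(np.uint8)); k=1+s[1:,4].argmax()
    print(n,cv2.minAreaRect((P[l==k][:,:2]*1000).astype(np.float32)))
plan([(.4558,.3882,.083,0)],1,step=.015)"
```

```text
[0.45635462 0.38832027 0.14626822]
side ((455.7076110839844, 390.857421875), (56.7330322265625, 59.10951232910156), 19.928251266479492)
scene ((458.0528869628906, 387.6515808105469), (59.1910514831543, 56.221675872802734), 19.774581909179688)
from [0.4561 0.3883 0.1459] 0.0
[[1,[0,0,0.013],[0,0,0]],[1,[0,0,0.012],[0,0,0]],[1,[0,0,0.013],[0,0,0]],[1,[0,0,0.012],[0,0,0]],[1,[-0.0004,0.0002,0.0129],[-0.1,-0.1,0]]]
```

Emit:
apply_moves --targets '[[1,[0,0,0.013],[0,0,0]],[1,[0,0,0.013],[0,0,0]],[1,[0,0,0.013],[0,0,0]],[1,[0,0,0.013],[0,0,0]],[1,[0,0,0.011],[0,0,0]]]'

```text
time: 11.02
position: [0.4556, 0.3881, 0.0815]
eef_rot: [1.0, 0.0, 0.0, -0.0]
contact_force: [-0.1, 0.4, 0.6]
gripper_width: 0.0126
grip_force: 58.8
```

Emit:
apply_moves --targets '[[1,[0,0,0.0015],[0,0,0]],[1,[0,0,0],[0,0,0]],[1,[0,0,0],[0,0,0]],[1,[0,0,0],[0,0,0]],[1,[0,0,0],[0,0,0]]]'

```text
time: 11.43
position: [0.4556, 0.3881, 0.0804]
eef_rot: [1.0, 0.0, 0.0, -0.0]
contact_force: [0.5, 0.2, -0.3]
gripper_width: 0.0126
grip_force: 59.1
```

Emit:
apply_moves --targets '[[0.5,[0,0,0],[0,0,0]],[0,[0,0,0],[0,0,0]],[0,[0,0,0],[0,0,0]],[0,[0,0,0],[0,0,0]],[0,[0,0,-0.02],[0,0,0]]]'

```text
time: 11.85
position: [0.4534, 0.3863, 0.0973]
eef_rot: [1.0, 0.0, -0.002, 0.002]
contact_force: [-0.2, -0.5, -0.2]
gripper_width: 0.0427
grip_force: 0.0
```

Emit:
apply_moves --targets '[[0,[0,0,-0.04],[0,0,0]],[0,[0,0,-0.04],[0,0,0]],[0,[0,0,-0.04],[0,0,0]],[0,[0,0,-0.04],[0,0,0]],[0,[0,0,0],[0,0,0]]]'

```text
time: 12.27
position: [0.4591, 0.3911, 0.2687]
eef_rot: [1.0, 0.0, 0.006, -0.005]
contact_force: [1.0, 0.2, 0.6]
gripper_width: 0.0424
grip_force: 0.0
```

```bash
python3 -c "
from h import *
i,im,d=cap('wrist'); P=cloud(i,d)
for k in finder.trace('wrist','stylus'):
    q=P[k['pixels']&(d>0)]; t=q[q[:,2]>q[:,2].max()-.003]; print(round(k['p'],2),np.round(k['extent']),'top',t.mean(0).round(4),len(t))
plan([(.55,.1,.26,0),(.47,-.25,.3,0)],-1,hold=2)"
```

```text
0.96 [318. 192.  23.  37.] top [0.4571 0.3876 0.1223] 131
0.88 [311. 100.  23.  30.] top [0.5402 0.3943 0.1126] 133
from [0.4562 0.3888 0.2622] 0.0
[[-1,[0.012,0.036,0],[0,0,0]],[-1,[0.012,0.036,0],[0,0,0]],[-1,[0.012,0.036,0],[0,0,0]],[-1,[0.012,0.036,0],[0,0,0]],[-1,[0.011,0.036,0],[0,0,0]]]
[[-1,[0.012,0.036,0.001],[-0.1,-0.1,0]],[-1,[0.011,0.036,0],[0,0,0]],[-1,[0.0116,0.0368,0.0007],[-0.1,-0.1,0]],[-1,[-0.008,0.035,-0.004],[0,0,0]],[-1,[-0.008,0.035,-0.004],[0,0,0]]]
[[-1,[-0.008,0.035,-0.004],[0,0,0]],[-1,[-0.008,0.035,-0.004],[0,0,0]],[-1,[-0.008,0.035,-0.004],[0,0,0]],[-1,[-0.008,0.035,-0.004],[0,0,0]],[-1,[-0.008,0.035,-0.004],[0,0,0]]]
[[-1,[-0.008,0.035,-0.004],[0,0,0]],[-1,[-0.008,0.035,-0.004],[0,0,0]],[-1,[-0.0083,0.035,-0.0038],[0,0,0]],[-1,[0,0,0],[0,0,0]],[-1,[0,0,0],[0,0,0]]]
```

Emit:
apply_moves --targets '[[-1,[0.012,0.036,0],[0,0,0]],[-1,[0.012,0.036,0],[0,0,0]],[-1,[0.012,0.036,0],[0,0,0]],[-1,[0.012,0.036,0],[0,0,0]],[-1,[0.011,0.036,0],[0,0,0]]]'

```text
time: 12.78
position: [0.5138, 0.2059, 0.2583]
eef_rot: [1.0, 0.001, -0.001, 0.001]
contact_force: [0.4, 0.1, -0.5]
gripper_width: 0.0852
grip_force: 0.0
```

Emit:
apply_moves --targets '[[-1,[0.012,0.036,0],[0,0,0]],[-1,[0.011,0.036,0],[0,0,0]],[-1,[0.0116,0.037,0],[0,0,0]],[-1,[-0.008,0.035,-0.004],[0,0,0]],[-1,[-0.008,0.035,-0.004],[0,0,0]]]'

```text
time: 13.2
position: [0.5323, 0.0269, 0.2659]
eef_rot: [1.0, -0.0, -0.002, 0.0]
contact_force: [-0.6, 0.2, -0.1]
gripper_width: 0.0856
grip_force: 0.0
```

Emit:
apply_moves --targets '[[-1,[-0.008,0.035,-0.004],[0,0,0]],[-1,[-0.008,0.035,-0.004],[0,0,0]],[-1,[-0.008,0.035,-0.004],[0,0,0]],[-1,[-0.008,0.035,-0.004],[0,0,0]],[-1,[-0.008,0.035,-0.004],[0,0,0]]]'

```text
time: 13.62
position: [0.4917, -0.1472, 0.2867]
eef_rot: [1.0, 0.0, -0.002, -0.0]
contact_force: [-0.7, 1.5, -0.5]
gripper_width: 0.085
grip_force: 0.0
```

Emit:
apply_moves --targets '[[-1,[-0.008,0.035,-0.004],[0,0,0]],[-1,[-0.008,0.035,-0.004],[0,0,0]],[-1,[-0.008,0.035,-0.004],[0,0,0]],[-0.5,[0,0,0],[0,0,0]],[-0.5,[0,0,0],[0,0,0]]]'

```text
time: 14.03
position: [0.4677, -0.2531, 0.2986]
eef_rot: [1.0, -0.002, -0.001, -0.0]
contact_force: [0.4, 0.8, -0.3]
gripper_width: 0.0646
grip_force: 0.0
```

```bash
python3 -c "
from h import *
i,im,d=cap('wrist','w5.png'); P=cloud(i,d)
for t in tiles(i,im): print(np.round(t[:5],4),t[5])
q=[k for k in finder.trace('wrist','jar')]
for k in q: print('jar',k['p'],k['extent'],np.median(P[k['pixels']&(d>0)],0))
i2,im2,d2=cap('scene')
for t in tiles(i2,im2): print(' sc',np.round(t[:5],4),t[5])
"
```

```text
[  0.6011  -0.1795 -23.4064  47.2652  33.6723] [255.  61.]
[  0.5969  -0.3592 -26.6277  47.4104  33.6795] [421.  64.]
[ 0.4687 -0.1791 73.9434 47.2384 33.5729] [261. 183.]
[  0.4392  -0.3217 -51.6772  47.6968  33.7699] [380. 206.]
jar 0.59 [323.8, 123.0, 28.2, 37.0] [ 0.517507   -0.26696433  0.04002887]
jar 0.48 [0.0, 0.0, 119.3, 255.3] [0.51746163 0.03565883 0.04872398]
jar 0.4 [350.1, 178.5, 57.9, 55.5] [ 0.44076522 -0.3207323   0.00698935]
 sc [  0.4409  -0.3202 -50.0659  46.7349  33.4983] [237. 137.]
 sc [ 0.4697 -0.1786 73.1559 47.6726 32.2945] [275. 168.]
 sc [  0.5983  -0.3583 -26.3507  47.7311  34.0602] [180. 169.]
 sc [  0.6024  -0.1788 -23.1778  47.6493  33.8746] [237. 204.]
```

View pics/w5.png

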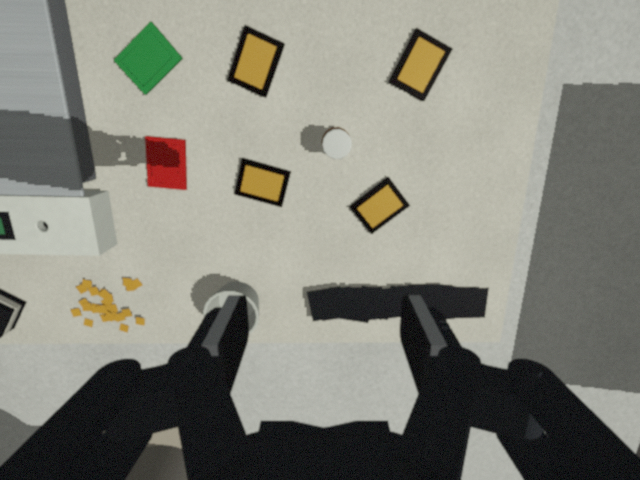

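Four gilded tiles are at (255,61), (421,64), (261,183) and (380,206), with green at (148,58), red (166,163) and the jar (336,142). I'll take the tile at (261,183) first.

```bash
python3 -c "
from h import *
plan([(.4687,-.179,.10,73.9)],-.5,tstep=7.1)
plan([(.4687,-.179,.012,73.9),(.4687,-.179,.002,73.9)],-.5,step=.02,start=(np.array([.4687,-.179,.10]),down(73.9)),hold=2)"
```

```text
from [ 0.4694 -0.2492  0.299 ] 0.2
[[-0.5,[0,-0.006,0.018],[0,0,-6.7]],[-0.5,[0.001,-0.006,0.018],[0,0,-6.7]],[-0.5,[0.001,-0.006,0.018],[0,0,-6.7]],[-0.5,[0.002,-0.006,0.018],[0,0,-6.7]],[-0.5,[0.003,-0.006,0.018],[0,0,-6.7]]]
[[-0.5,[0.004,-0.005,0.018],[0,0,-6.7]],[-0.5,[0.004,-0.005,0.018],[0,0,-6.7]],[-0.5,[0.005,-0.004,0.018],[0,0,-6.7]],[-0.5,[0.005,-0.004,0.018],[0,0,-6.7]],[-0.5,[0.006,-0.003,0.019],[-0.1,0,-6.7]]]
[[-0.5,[0.0055,-0.0033,0.0181],[0,-0.1,-6.7]],[-0.5,[0,0,0],[0,0,0]],[-0.5,[0,0,0],[0,0,0]],[-0.5,[0,0,0],[0,0,0]],[-0.5,[0,0,0],[0,0,0]]]
from [ 0.4687 -0.179   0.1   ] 73.9
[[-0.5,[0,0,0.018],[0,0,0]],[-0.5,[0,0,0.018],[0,0,0]],[-0.5,[0,0,0.017],[0,0,0]],[-0.5,[0,0,0.018],[0,0,0]],[-0.5,[0,0,0.017],[0,0,0]]]
[[-0.5,[0,0,0.01],[0,0,0]],[-0.5,[0,0,0],[0,0,0]],[-0.5,[0,0,0],[0,0,0]],[-0.5,[0,0,0],[0,0,0]],[-0.5,[0,0,0],[0,0,0]]]
```

Emit:
apply_moves --targets '[[-0.5,[0,-0.006,0.018],[0,0,-6.7]],[-0.5,[0.001,-0.006,0.018],[0,0,-6.7]],[-0.5,[0.001,-0.006,0.018],[0,0,-6.7]],[-0.5,[0.002,-0.006,0.018],[0,0,-6.7]],[-0.5,[0.003,-0.006,0.018],[0,0,-6.7]]]'

```text
time: 14.6
position: [0.4694, -0.2174, 0.209]
eef_rot: [0.956, 0.293, -0.0, -0.001]
contact_force: [-0.8, -0.9, 0.8]
gripper_width: 0.0639
grip_force: 0.0
```

Emit:
apply_moves --targets '[[-0.5,[0.004,-0.005,0.018],[0,0,-6.7]],[-0.5,[0.004,-0.005,0.018],[0,0,-6.7]],[-0.5,[0.005,-0.004,0.018],[0,0,-6.7]],[-0.5,[0.005,-0.004,0.018],[0,0,-6.7]],[-0.5,[0.006,-0.003,0.019],[0,0,-6.7]]]'

```text
time: 15.02
position: [0.4704, -0.1852, 0.1182]
eef_rot: [0.831, 0.556, 0.0, -0.0]
contact_force: [-0.4, -0.5, -1.0]
gripper_width: 0.0645
grip_force: 0.0
```

Emit:
apply_moves --targets '[[-0.5,[0.0055,-0.0033,0.018],[0,0,-6.7]],[-0.5,[0,0,0],[0,0,0]],[-0.5,[0,0,0],[0,0,0]],[-0.5,[0,0,0],[0,0,0]],[-0.5,[0,0,0],[0,0,0]]]'

```text
time: 15.43
position: [0.4702, -0.1815, 0.1022]
eef_rot: [0.801, 0.599, 0.0, 0.001]
contact_force: [0.3, 0.2, 0.3]
gripper_width: 0.064
grip_force: 0.0
```

```bash
python3 -c "
from h import *
i,im,d=cap('wrist','w6.png')
for t in tiles(i,im): print(np.round(t[:5],4),t[5])
plan([(.4687,-.179,.012,73.9)],-.5,step=.018)
p,r=pose();print('tip px',proj(i,p))"
```

```text
[  0.601   -0.1793 -23.2332  46.8249  32.6421] [514. 179.]
[ 0.4682 -0.1789 73.7775 47.0173 32.9357] [319. 232.]
[  0.439   -0.3218 -51.396   47.566   33.9135] [335. 402.]
from [ 0.4701 -0.1816  0.1022] 73.6
[[-0.5,[0,0,0.015],[0,0,0]],[-0.5,[0,0,0.015],[0,0,-0.1]],[-0.5,[0.001,-0.001,0.015],[0,0,0]],[-0.5,[0,0,0.015],[0,0,-0.1]],[-0.5,[0.001,-0.001,0.015],[0.1,0,0]]]
[[-0.5,[0.0001,-0.0003,0.0152],[0,0,-0.1]],[-0.5,[0,0,0],[0,0,0]],[-0.5,[0,0,0],[0,0,0]],[-0.5,[0,0,0],[0,0,0]],[-0.5,[0,0,0],[0,0,0]]]
tip px [323.42802804 305.47642554]
```

View pics/w6.png

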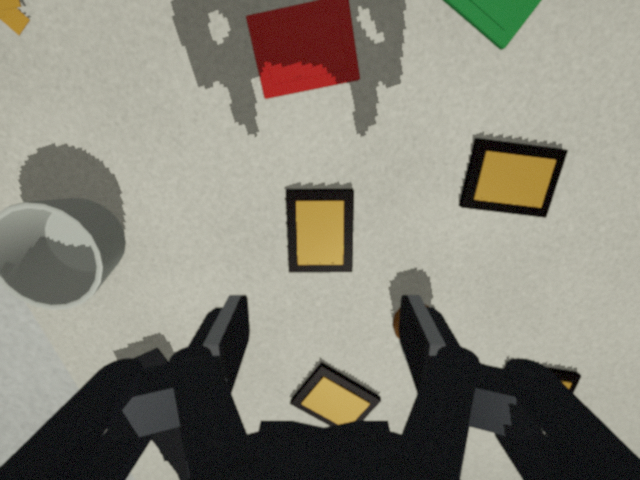

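The tile sits centred between the fingers (320,232), and the jar (405,320) is clear of the right finger's column. I'm descending.

Emit:
apply_moves --targets '[[-0.5,[0.001,-0.001,0.018],[0,0,0]],[-0.5,[0.001,-0.001,0.018],[0,0,-0.1]],[-0.5,[0,0,0.018],[0,0,0]],[-0.5,[0,0,0.018],[0,0,-0.1]],[-0.5,[0,0,0.016],[0,0,0]]]'

```text
time: 15.9
position: [0.4686, -0.1792, 0.0131]
eef_rot: [0.799, 0.601, 0.0, 0.001]
contact_force: [-0.3, -0.4, -0.8]
gripper_width: 0.0643
grip_force: 0.0
```

Emit:
apply_moves --targets '[[-0.5,[0,0,0.005],[0,0,0]],[-0.5,[0,0,0.006],[0,0,0]],[-0.5,[0,0,0],[0,0,0]],[-0.5,[0,0,0],[0,0,0]],[-0.5,[0,0,0],[0,0,0]]]'

```text
time: 16.32
position: [0.4685, -0.179, 0.003]
eef_rot: [0.799, 0.601, 0.0, 0.001]
contact_force: [0.1, -0.8, -0.0]
gripper_width: 0.0645
grip_force: 0.0
```

Go 2 mm lower, then close gently.

Emit:
apply_moves --targets '[[-0.5,[0,0,0.002],[0,0,0]],[-0.4,[0,0,0],[0,0,0]],[-0.3,[0,0,0],[0,0,0]],[-0.2,[0,0,0],[0,0,0]],[-0.1,[0,0,0],[0,0,0]]]'

```text
time: 16.73
position: [0.4679, -0.1787, 0.0003]
eef_rot: [0.799, 0.601, 0.0, 0.0]
contact_force: [0.2, -0.5, -0.2]
gripper_width: 0.0471
grip_force: 0.0
```

Emit:
apply_moves --targets '[[0.2,[0,0,0],[0,0,0]],[0.5,[0,0,0],[0,0,0]],[1,[0,0,0],[0,0,0]],[1,[0,0,0],[0,0,0]],[1,[0,0,0],[0,0,0]]]'

```text
time: 17.15
position: [0.468, -0.1787, 0.0008]
eef_rot: [0.799, 0.601, 0.0, 0.0]
contact_force: [-0.7, 0.3, 7.7]
gripper_width: 0.0432
grip_force: 59.8
```

```bash
cat >> h.py <<'E'
S={1:(.634,.0704),2:(.5143,.0736),3:(.6377,.2004),4:(.5177,.2036)}
E
python3 -c "
from h import *
p,r=pose()
plan([(p[0],p[1],.13,73.9),(*S[1],.13,88.5),(*S[1],.07,88.5)],1,step=.035,hold=3)"
```

```text
from [ 0.468  -0.1787  0.0008] 73.9
[[1,[0,0,-0.032],[0,0,0]],[1,[0,0,-0.032],[0,0,0]],[1,[0,0,-0.033],[0,0,0]],[1,[0,0.0001,-0.0322],[0,0,0]],[1,[0.032,0.01,0],[0,0,-1.6]]]
[[1,[0.031,0.011,0],[0,0,-1.6]],[1,[0.031,0.012,0],[0,0,-1.6]],[1,[0.031,0.013,0],[0,0,-1.6]],[1,[0.03,0.013,0],[0,0,-1.6]],[1,[0.03,0.014,0],[0,0,-1.6]]]
[[1,[0.03,0.015,0],[0,0,-1.7]],[1,[0.029,0.016,0],[0,0,-1.6]],[1,[0.0286,0.0176,0],[0,0,-1.7]],[1,[0,0,0.03],[0,0,0]],[1,[0,0,0.03],[0,0,0]]]
[[1,[0,0,0],[0,0,0]],[1,[0,0,0],[0,0,0]],[1,[0,0,0],[0,0,0]],[1,[0,0,0],[0,0,0]],[1,[0,0,0],[0,0,0]]]
```

Emit:
apply_moves --targets '[[1,[0,0,-0.008],[0,0,0]],[1,[0,0,-0.03],[0,0,0]],[1,[0,0,-0.032],[0,0,0]],[1,[0,0,-0.032],[0,0,0]],[1,[0,0,-0.027],[0,0,0]]]'

```text
time: 17.57
position: [0.4679, -0.1787, 0.1314]
eef_rot: [0.799, 0.601, 0.0, 0.0]
contact_force: [0.2, -0.9, -1.8]
gripper_width: 0.0434
grip_force: 61.3
```

Emit:
apply_moves --targets '[[1,[0.032,0.01,0],[0,0,-1.6]],[1,[0.031,0.011,0],[0,0,-1.6]],[1,[0.031,0.012,0],[0,0,-1.6]],[1,[0.031,0.013,0],[0,0,-1.6]],[1,[0.03,0.013,0],[0,0,-1.6]]]'

```text
time: 17.98
position: [0.5606, -0.0392, 0.1297]
eef_rot: [0.755, 0.656, 0.0, 0.0]
contact_force: [0.6, -0.4, -1.0]
gripper_width: 0.0429
grip_force: 61.3
```

Emit:
apply_moves --targets '[[1,[0.03,0.014,0],[0,0,-1.6]],[1,[0.03,0.015,0],[0,0,-1.7]],[1,[0.029,0.016,0],[0,0,-1.6]],[1,[0.0286,0.0176,0],[0,0,-1.7]],[1,[0,0,0.02],[0,0,0]]]'

```text
time: 18.4
position: [0.6401, 0.0806, 0.1132]
eef_rot: [0.713, 0.701, 0.007, 0.001]
contact_force: [2.0, 2.3, 0.6]
gripper_width: 0.043
grip_force: 61.3
```

Emit:
apply_moves --targets '[[1,[0,0,0.02],[0,0,0]],[1,[0,0,0.02],[0,0,0]],[1,[0,0,0],[0,0,0]],[1,[0,0,0],[0,0,0]],[1,[0,0,0],[0,0,0]]]'

```text
time: 18.82
position: [0.6344, 0.0705, 0.0702]
eef_rot: [0.716, 0.698, 0.001, 0.0]
contact_force: [0.3, -0.1, -0.6]
gripper_width: 0.0433
grip_force: 61.3
```

```bash
python3 -c "
from h import *
p,r=pose(); print(p,yaw(r))
i,im,d=cap('wrist'); cv2.imwrite('pics/w7.png',im[:,:,::-1])
for n in ['scene','side']:
    i,im,d=cap(n); print(n)
    for z in (.0075,.0775):
        for t in tiles(i,im,z,amin=40): print(z,np.round(t[:5],4),t[5])
plan([(*S[1],.0525,88.5)],1,step=.006,hold=1)"
```

```text
[0.63438225 0.07045217 0.07021027] 88.5301116025059
scene
0.0075 [  0.4414  -0.3206 -50.005   48.2605  33.7289] [237. 137.]
0.0075 [  0.5984  -0.358  -25.8607  47.6552  34.4022] [180. 169.]
0.0075 [  0.6024  -0.1789 -23.1811  47.7494  34.2519] [237. 204.]
0.0075 [5.97800e-01 4.94000e-02 8.82104e+01 3.72634e+01 3.66045e+01] [326. 251.]
0.0775 [  0.4941  -0.2589 -50.005   43.8764  30.6648] [237. 137.]
0.0775 [  0.6368  -0.2929 -25.8607  43.326   31.277 ] [180. 169.]
0.0775 [  0.6405  -0.13   -23.1811  43.4118  31.1403] [237. 204.]
side
0.0075 [  0.5954  -0.3551 -27.5244  48.8738  34.0136] [386. 180.]
0.0075 [  0.4381  -0.3168 -54.3213  47.9045  35.4419] [440. 203.]
0.0075 [  0.5998  -0.1763 -25.0268  48.3744  34.7828] [355. 213.]
0.0075 [ 6.84300e-01 -6.00000e-03  8.92368e+01  5.26732e+01  3.79425e+01] [286. 240.]
0.0775 [  0.5542  -0.2399 -27.5245  43.9441  30.5828] [386. 180.]
0.0775 [  0.4128  -0.2054 -54.3214  43.0726  31.8671] [440. 203.]
0.0775 [  0.5581  -0.079  -25.0267  43.4951  31.2744] [355. 213.]
0.0775 [6.34100e-01 7.40000e-02 8.92367e+01 4.73603e+01 3.41154e+01] [286. 240.]
from [0.6348 0.0705 0.0707] 88.5
[[1,[0,0,0.005],[0,0,0]],[1,[0,0,0.004],[0,0,0]],[1,[0,0,0.005],[0.1,0,0]],[1,[-0.0001,-0.0008,0.0042],[0,0,0]],[1,[0,0,0],[0,0,0]]]
```

View pics/w7.png

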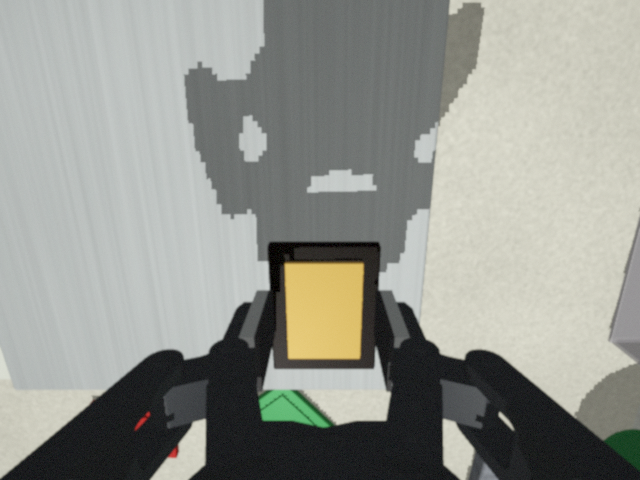

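The tile is held level by its edges (325,305) over the pan's right far quarter. I'm lowering and releasing.

Emit:
apply_moves --targets '[[1,[0,0,0.005],[0,0,0]],[1,[0,0,0.005],[0,0,0]],[1,[0,0,0.005],[0,0,0]],[1,[0,0,0.0025],[0,0,0]],[1,[0,0,0],[0,0,0]]]'

```text
time: 19.38
position: [0.6335, 0.0704, 0.0511]
eef_rot: [0.716, 0.698, -0.0, -0.0]
contact_force: [-0.4, 0.3, -0.9]
gripper_width: 0.0434
grip_force: 61.4
```

Emit:
apply_moves --targets '[[1,[0,0,0.0015],[0,0,0]],[1,[0,0,0],[0,0,0]],[1,[0,0,0],[0,0,0]],[1,[0,0,0],[0,0,0]],[1,[0,0,0],[0,0,0]]]'

```text
time: 19.8
position: [0.6337, 0.0704, 0.0509]
eef_rot: [0.716, 0.698, -0.0, 0.0]
contact_force: [-2.8, -0.5, 6.5]
gripper_width: 0.0432
grip_force: 62.3
```

Emit:
apply_moves --targets '[[0.3,[0,0,0],[0,0,0]],[-0.2,[0,0,0],[0,0,0]],[-0.5,[0,0,0],[0,0,0]],[-0.5,[0,0,0],[0,0,0]],[-0.5,[0,0,-0.01],[0,0,0]]]'

```text
time: 20.22
position: [0.6323, 0.0702, 0.0585]
eef_rot: [0.716, 0.698, -0.002, -0.001]
contact_force: [-0.7, -0.5, 0.2]
gripper_width: 0.064
grip_force: 0.0
```

Emit:
apply_moves --targets '[[-0.5,[0,0,-0.03],[0,0,0]],[-0.5,[0,0,-0.03],[0,0,0]],[-0.5,[0,0,-0.02],[0,0,0]],[-0.5,[0,0,0],[0,0,0]],[-0.5,[0,0,0],[0,0,0]]]'

```text
time: 20.63
position: [0.6349, 0.0706, 0.142]
eef_rot: [0.716, 0.698, 0.001, 0.001]
contact_force: [-0.9, 0.0, -0.9]
gripper_width: 0.0639
grip_force: 0.0
```

```bash
python3 -c "
from h import *
i,im,d=cap('wrist')
for t in tiles(i,im,.0575): print('pan',np.round(t[:5],4),t[5])
i,im,d=cap('scene')
for t in tiles(i,im,.0075): print(np.round(t[:5],4),t[5])
plan([(.601,-.1793,.1,156.7)],-.5,tstep=7.1,hold=2)"
```

```text
pan [6.33800e-01 7.03000e-02 8.84739e+01 4.69812e+01 3.30918e+01] [322. 240.]
[  0.4414  -0.3206 -50.005   48.2605  33.7289] [237. 137.]
[  0.5984  -0.358  -25.8607  47.6552  34.4022] [180. 169.]
[  0.6024  -0.1789 -23.1811  47.7494  34.2519] [237. 204.]
[6.08200e-01 5.06000e-02 8.92423e+01 5.05020e+01 3.59711e+01] [322. 255.]
from [0.6331 0.0702 0.1396] 88.5
[[-0.5,[-0.025,-0.003,0.004],[0,0,-6.8]],[-0.5,[-0.025,-0.005,0.004],[0,0,-6.8]],[-0.5,[-0.024,-0.008,0.004],[0,0,-6.8]],[-0.5,[-0.022,-0.011,0.004],[0,0,-6.8]],[-0.5,[-0.021,-0.014,0.004],[0,0,-6.8]]]
[[-0.5,[-0.019,-0.016,0.004],[0,0,-6.8]],[-0.5,[-0.017,-0.018,0.004],[0,0,-6.8]],[-0.5,[-0.015,-0.02,0.004],[0,0,-6.9]],[-0.5,[-0.013,-0.022,0.004],[0,0,-6.8]],[-0.5,[-0.0093,-0.0238,0.0037],[-0.1,-0.1,-6.9]]]
[[-0.5,[0,0,0],[0,0,0]],[-0.5,[0,0,0],[0,0,0]],[-0.5,[0,0,0],[0,0,0]],[-0.5,[0,0,0],[0,0,0]],[-0.5,[0,0,0],[0,0,0]]]
```

Tile 1 is placed exactly. Next is the tile at (.601,-.179).

Emit:
apply_moves --targets '[[-0.5,[-0.025,-0.003,0.004],[0,0,-6.8]],[-0.5,[-0.025,-0.005,0.004],[0,0,-6.8]],[-0.5,[-0.024,-0.008,0.004],[0,0,-6.8]],[-0.5,[-0.022,-0.011,0.004],[0,0,-6.8]],[-0.5,[-0.021,-0.014,0.004],[0,0,-6.8]]]'

```text
time: 21.15
position: [0.6168, -0.0552, 0.1184]
eef_rot: [0.478, 0.878, -0.0, -0.001]
contact_force: [-0.5, 0.3, 0.1]
gripper_width: 0.0639
grip_force: 0.0
```

Emit:
apply_moves --targets '[[-0.5,[-0.019,-0.016,0.004],[0,0,-6.8]],[-0.5,[-0.017,-0.018,0.004],[0,0,-6.8]],[-0.5,[-0.015,-0.02,0.004],[0,0,-6.9]],[-0.5,[-0.013,-0.022,0.004],[0,0,-6.8]],[-0.5,[-0.009,-0.024,0.004],[0,0,-6.9]]]'

```text
time: 21.57
position: [0.6003, -0.1799, 0.0984]
eef_rot: [0.199, 0.98, 0.0, -0.001]
contact_force: [0.3, -0.4, 0.4]
gripper_width: 0.0638
grip_force: 0.0
```

Emit:
apply_moves --targets '[[-0.5,[0,0,0],[0,0,0]],[-0.5,[0,0,0],[0,0,0]],[-0.5,[0,0,0],[0,0,0]],[-0.5,[0,0,0],[0,0,0]],[-0.5,[0,0,0],[0,0,0]]]'

```text
time: 21.98
position: [0.6018, -0.1771, 0.1002]
eef_rot: [0.201, 0.98, 0.0, -0.0]
contact_force: [-0.7, 0.2, -0.1]
gripper_width: 0.0642
grip_force: 0.0
```

```bash
cat >> h.py <<'E'
def nexttile(gx,gy,ref):
    i,im,d=cap('wrist'); ts=tiles(i,im)
    for t in ts: print(np.round(t[:5],4),t[5])
    t=min(ts,key=lambda t:np.hypot(t[0]-gx,t[1]-gy)); th=near(t[2],ref)
    plan([(t[0],t[1],.013,th),(t[0],t[1],.001,th)],-.5,step=.018,hold=2)
E
python3 -c "
from h import *
nexttile(.601,-.179,157)"
```

```text
[  0.6009  -0.1794 -23.3411  46.9362  32.8506] [321. 236.]
[  0.5968  -0.3592 -26.6808  47.3878  33.2372] [ 95. 322.]
from [ 0.6018 -0.1774  0.1003] 156.9
[[-0.5,[0,0,0.017],[0,0,0]],[-0.5,[0,-0.001,0.018],[0,0,0]],[-0.5,[0,0,0.017],[0,0,0.1]],[-0.5,[0,-0.001,0.018],[0,0,0]],[-0.5,[0,-0.0003,0.0173],[0,0,0.1]]]
[[-0.5,[0,0,0.012],[0,0,0]],[-0.5,[0,0,0],[0,0,0]],[-0.5,[0,0,0],[0,0,0]],[-0.5,[0,0,0],[0,0,0]],[-0.5,[0,0,0],[0,0,0]]]
```

Emit:
apply_moves --targets '[[-0.5,[0,-0.001,0.017],[0,0,0]],[-0.5,[0,-0.001,0.018],[0,0,0]],[-0.5,[0,0,0.017],[0,0,0.1]],[-0.5,[0,0,0.018],[0,0,0]],[-0.5,[0,0,0.017],[0,0,0.1]]]'

```text
time: 22.45
position: [0.601, -0.1799, 0.0126]
eef_rot: [0.203, 0.979, 0.0, 0.0]
contact_force: [-0.5, -0.2, 0.6]
gripper_width: 0.0641
grip_force: 0.0
```

Emit:
apply_moves --targets '[[-0.5,[0,0,0.005],[0,0,0]],[-0.5,[0,0,0.005],[0,0,0]],[-0.5,[0,0,0.002],[0,0,0]],[-0.5,[0,0,0],[0,0,0]],[-0.5,[0,0,0],[0,0,0]]]'

```text
time: 22.87
position: [0.6014, -0.1808, 0.002]
eef_rot: [0.203, 0.979, 0.0, 0.001]
contact_force: [-0.5, -0.5, -0.3]
gripper_width: 0.0644
grip_force: 0.0
```

Emit:
apply_moves --targets '[[-0.5,[0,0,0],[0,0,0]],[-0.4,[0,0,0],[0,0,0]],[-0.3,[0,0,0],[0,0,0]],[-0.2,[0,0,0],[0,0,0]],[-0.1,[0,0,0],[0,0,0]]]'

```text
time: 23.28
position: [0.6008, -0.1808, 0.0014]
eef_rot: [0.203, 0.979, 0.0, 0.0]
contact_force: [0.2, 0.5, 0.1]
gripper_width: 0.0474
grip_force: 0.1
```

Emit:
apply_moves --targets '[[0.2,[0,0,0],[0,0,0]],[0.5,[0,0,0],[0,0,0]],[1,[0,0,0],[0,0,0]],[1,[0,0,0],[0,0,0]],[1,[0,0,0],[0,0,0]]]'

```text
time: 23.7
position: [0.6009, -0.1808, 0.002]
eef_rot: [0.203, 0.979, -0.0, 0.0]
contact_force: [-1.1, -0.1, 6.4]
gripper_width: 0.0427
grip_force: 60.0
```

```bash
cat >> h.py <<'E'
def carry(k,th):
    p,r=pose(); plan([(p[0],p[1],.04,yaw(r)),(p[0],p[1],.13,yaw(r)),(*S[k],.13,th),(*S[k],.07,th)],1,step=.035,hold=3)
E
python3 -c "
from h import *
carry(2,178.5)"
```

```text
from [ 0.6009 -0.1808  0.002 ] 156.5
[[1,[0,0,-0.019],[0,0,0]],[1,[0,0,-0.019],[0,0,0]],[1,[0,0,-0.03],[0,0,0]],[1,[0,0,-0.03],[0,0,0]],[1,[-0.0001,0,-0.03],[0,0,0]]]
[[1,[0.023,0.025,0],[0,0,-2.7]],[1,[0.021,0.026,0],[0,0,-2.8]],[1,[0.02,0.027,0],[0,0,-2.7]],[1,[0.019,0.028,0],[0,0,-2.8]],[1,[0.017,0.029,0],[0,0,-2.7]]]
[[1,[0.016,0.029,0],[0,0,-2.8]],[1,[0.015,0.03,0],[0,0,-2.7]],[1,[0.0133,0.0309,-0.0002],[0,0,-2.8]],[1,[0,0,0.03],[0,0,0]],[1,[0,0,0.03],[0,0,0]]]
[[1,[0,0,0],[0,0,0]],[1,[0,0,0],[0,0,0]],[1,[0,0,0],[0,0,0]],[1,[0,0,0],[0,0,0]],[1,[0,0,0],[0,0,0]]]
```

Emit:
apply_moves --targets '[[1,[0,0,-0.019],[0,0,0]],[1,[0,0,-0.019],[0,0,0]],[1,[0,0,-0.03],[0,0,0]],[1,[0,0,-0.03],[0,0,0]],[1,[0,0,-0.03],[0,0,0]]]'

```text
time: 24.12
position: [0.6002, -0.1807, 0.1301]
eef_rot: [0.203, 0.979, 0.0, -0.0]
contact_force: [-0.3, -0.4, -0.6]
gripper_width: 0.0425
grip_force: 60.9
```

Emit:
apply_moves --targets '[[1,[0.023,0.025,0],[0,0,-2.7]],[1,[0.021,0.026,0],[0,0,-2.8]],[1,[0.02,0.027,0],[0,0,-2.7]],[1,[0.019,0.028,0],[0,0,-2.8]],[1,[0.017,0.029,0],[0,0,-2.7]]]'

```text
time: 24.53
position: [0.5462, -0.0201, 0.1293]
eef_rot: [0.084, 0.996, -0.0, 0.0]
contact_force: [1.2, 0.3, 0.2]
gripper_width: 0.0426
grip_force: 60.9
```

Emit:
apply_moves --targets '[[1,[0.016,0.029,0],[0,0,-2.8]],[1,[0.015,0.03,0],[0,0,-2.7]],[1,[0.013,0.031,0],[0,0,-2.8]],[1,[0,0,0.02],[0,0,0]],[1,[0,0,0.02],[0,0,0]]]'

```text
time: 24.95
position: [0.5147, 0.0768, 0.09]
eef_rot: [0.01, 1.0, 0.001, 0.002]
contact_force: [0.3, -1.6, -0.3]
gripper_width: 0.0427
grip_force: 60.9
```

Emit:
apply_moves --targets '[[1,[0,0,0.02],[0,0,0]],[1,[0,0,0],[0,0,0]],[1,[0,0,0],[0,0,0]],[1,[0,0,0],[0,0,0]],[1,[0,0,0],[0,0,0]]]'

```text
time: 25.37
position: [0.5151, 0.0738, 0.0702]
eef_rot: [0.013, 1.0, 0.0, 0.001]
contact_force: [-0.0, 0.3, -0.4]
gripper_width: 0.0424
grip_force: 61.1
```

```bash
cat >> h.py <<'E'
def chk(k,th):
    i,im,d=cap('wrist')
    for t in tiles(i,im,.0775): print('held?',np.round(t[:5],4),t[5])
    plan([(*S[k],.053,th)],1,step=.006,hold=1)
E
python3 -c "
from h import *
chk(2,178.5)"
```

```text
held? [ 0.5132  0.0733 -1.5482 45.7456 32.0403] [324. 307.]
from [0.5152 0.0737 0.0702] 178.5
[[1,[0,0,0.006],[0,0,0]],[1,[0,0,0.006],[0,0.1,0]],[1,[0.0009,-0.0001,0.0052],[0,0,0]],[1,[0,0,0],[0,0,0]],[1,[0,0,0],[0,0,0]]]
```

Emit:
apply_moves --targets '[[1,[0,0,0.005],[0,0,0]],[1,[0,0,0.005],[0,0,0]],[1,[0,0,0.005],[0,0,0]],[1,[0,0,0.002],[0,0,0]],[1,[0,0,0],[0,0,0]]]'

```text
time: 25.83
position: [0.514, 0.0733, 0.052]
eef_rot: [0.013, 1.0, -0.0, -0.0]
contact_force: [-0.3, -0.4, 1.8]
gripper_width: 0.0425
grip_force: 62.0
```

Emit:
apply_moves --targets '[[1,[0,0,0.001],[0,0,0]],[1,[0,0,0],[0,0,0]],[1,[0,0,0],[0,0,0]],[1,[0,0,0],[0,0,0]],[1,[0,0,0],[0,0,0]]]'

```text
time: 26.25
position: [0.5141, 0.0733, 0.0519]
eef_rot: [0.013, 1.0, -0.001, 0.0]
contact_force: [-3.1, -1.1, 11.7]
gripper_width: 0.0424
grip_force: 63.6
```

Contact felt; release, lift, and go on.

Emit:
apply_moves --targets '[[0.3,[0,0,0],[0,0,0]],[-0.2,[0,0,0],[0,0,0]],[-0.5,[0,0,0],[0,0,0]],[-0.5,[0,0,0],[0,0,0]],[-0.5,[0,0,-0.01],[0,0,0]]]'

```text
time: 26.67
position: [0.5132, 0.0733, 0.0599]
eef_rot: [0.013, 1.0, -0.0, -0.002]
contact_force: [-1.2, -0.1, -0.8]
gripper_width: 0.0637
grip_force: 0.0
```

Emit:
apply_moves --targets '[[-0.5,[0,0,-0.03],[0,0,0]],[-0.5,[0,0,-0.03],[0,0,0]],[-0.5,[0,0,-0.02],[0,0,0]],[-0.5,[0,0,0],[0,0,0]],[-0.5,[0,0,0],[0,0,0]]]'

```text
time: 27.08
position: [0.5151, 0.0736, 0.1425]
eef_rot: [0.013, 1.0, 0.0, 0.001]
contact_force: [-0.1, -0.0, -0.9]
gripper_width: 0.0642
grip_force: 0.0
```

```bash
cat >> h.py <<'E'
def after(x,y,th):
    i,im,d=cap('wrist')
    for t in tiles(i,im,.0575): print('pan',np.round(t[:5],4),t[5])
    i,im,d=cap('scene')
    for t in tiles(i,im,.0075): print(np.round(t[:5],4),t[5])
    plan([(x,y,.1,th)],-.5,step=.035,tstep=7.1,hold=4)
E
python3 -c "
from h import *
after(.4385,-.3217,128.5)"
```

```text
pan [ 0.5133  0.0728 -1.4734 46.843  32.9612] [323. 237.]
pan [6.33500e-01 7.03000e-02 8.85603e+01 4.70569e+01 3.28563e+01] [324. 386.]
[  0.4413  -0.3207 -50.0659  48.2046  33.4983] [237. 137.]
[  0.5984  -0.358  -25.8607  47.6552  34.4022] [180. 169.]
[ 0.4798  0.0533 -1.452  50.9979 35.6617] [358. 214.]
[6.08200e-01 5.06000e-02 8.92423e+01 5.05020e+01 3.59711e+01] [322. 255.]
from [0.5138 0.0731 0.1407] 178.5
[[-0.5,[0.005,-0.033,0.003],[0,0,4.2]],[-0.5,[0.003,-0.033,0.003],[0,0,4.2]],[-0.5,[0.001,-0.034,0.004],[0,0,4.2]],[-0.5,[-0.002,-0.033,0.003],[0,0,4.2]],[-0.5,[-0.004,-0.033,0.004],[0,0,4.2]]]
[[-0.5,[-0.007,-0.033,0.003],[0,0,4.1]],[-0.5,[-0.009,-0.032,0.004],[0,0,4.2]],[-0.5,[-0.012,-0.032,0.003],[0,0,4.1]],[-0.5,[-0.014,-0.031,0.004],[0,0,4.2]],[-0.5,[-0.016,-0.029,0.003],[0,0,4.1]]]
[[-0.5,[-0.018,-0.028,0.004],[0,0,4.2]],[-0.5,[-0.0193,-0.0275,0.003],[-0.1,0,4.1]],[-0.5,[0,0,0],[0,0,0]],[-0.5,[0,0,0],[0,0,0]],[-0.5,[0,0,0],[0,0,0]]]
[[-0.5,[0,0,0],[0,0,0]],[-0.5,[0,0,0],[0,0,0]],[-0.5,[0,0,0],[0,0,0]],[-0.5,[0,0,0],[0,0,0]],[-0.5,[0,0,0],[0,0,0]]]
```

Emit:
apply_moves --targets '[[-0.5,[0.005,-0.033,0.003],[0,0,4.2]],[-0.5,[0.003,-0.033,0.003],[0,0,4.2]],[-0.5,[0.001,-0.034,0.004],[0,0,4.2]],[-0.5,[-0.002,-0.033,0.003],[0,0,4.2]],[-0.5,[-0.004,-0.033,0.004],[0,0,4.2]]]'

```text
time: 27.6
position: [0.4815, -0.0915, 0.123]
eef_rot: [0.196, 0.981, -0.0, -0.001]
contact_force: [0.3, 0.4, -0.7]
gripper_width: 0.0638
grip_force: 0.0
```

Emit:
apply_moves --targets '[[-0.5,[-0.007,-0.033,0.003],[0,0,4.1]],[-0.5,[-0.009,-0.032,0.004],[0,0,4.2]],[-0.5,[-0.012,-0.032,0.003],[0,0,4.1]],[-0.5,[-0.014,-0.031,0.004],[0,0,4.2]],[-0.5,[-0.016,-0.029,0.003],[0,0,4.1]]]'

```text
time: 28.02
position: [0.4506, -0.2571, 0.1057]
eef_rot: [0.369, 0.929, 0.0, -0.001]
contact_force: [0.3, 0.6, -0.8]
gripper_width: 0.064
grip_force: 0.0
```

Emit:
apply_moves --targets '[[-0.5,[-0.018,-0.028,0.004],[0,0,4.2]],[-0.5,[-0.019,-0.0275,0.003],[0,0,4.1]],[-0.5,[0,0,0],[0,0,0]],[-0.5,[0,0,0],[0,0,0]],[-0.5,[0,0,0],[0,0,0]]]'

```text
time: 28.43
position: [0.4385, -0.3198, 0.0992]
eef_rot: [0.434, 0.901, 0.001, -0.001]
contact_force: [0.5, 0.9, 0.7]
gripper_width: 0.0639
grip_force: 0.0
```

Emit:
apply_moves --targets '[[-0.5,[0,0,0],[0,0,0]],[-0.5,[0,0,0],[0,0,0]],[-0.5,[0,0,0],[0,0,0]],[-0.5,[0,0,0],[0,0,0]],[-0.5,[0,0,0],[0,0,0]]]'

```text
time: 28.85
position: [0.4392, -0.3206, 0.1002]
eef_rot: [0.434, 0.901, 0.0, 0.0]
contact_force: [-0.6, -0.2, 0.0]
gripper_width: 0.0642
grip_force: 0.0
```

```bash
python3 -c "
from h import *
nexttile(.4385,-.3217,128)"
```

```text
[  0.439   -0.3216 -51.3982  46.2026  32.9991] [323. 237.]
from [ 0.4391 -0.3208  0.1002] 128.6
[[-0.5,[0,0,0.017],[0,0,0]],[-0.5,[0,0,0.018],[0,0,0]],[-0.5,[0,0,0.017],[0,0,0]],[-0.5,[0,0,0.018],[0,0,0]],[-0.5,[-0.0005,-0.0007,0.0172],[0,0,0]]]
[[-0.5,[0,0,0.012],[0,0,0]],[-0.5,[0,0,0],[0,0,0]],[-0.5,[0,0,0],[0,0,0]],[-0.5,[0,0,0],[0,0,0]],[-0.5,[0,0,0],[0,0,0]]]
```

Emit:
apply_moves --targets '[[-0.5,[0,0,0.017],[0,0,0]],[-0.5,[0,0,0.018],[0,0,0]],[-0.5,[0,0,0.017],[0,0,0]],[-0.5,[0,0,0.018],[0,0,0]],[-0.5,[-0.0005,-0.0005,0.017],[0,0,0]]]'

```text
time: 29.32
position: [0.4389, -0.3216, 0.0124]
eef_rot: [0.434, 0.901, 0.0, 0.0]
contact_force: [0.4, 0.4, 0.5]
gripper_width: 0.0638
grip_force: 0.0
```

Emit:
apply_moves --targets '[[-0.5,[0,0,0.005],[0,0,0]],[-0.5,[0,0,0.005],[0,0,0]],[-0.5,[0,0,0.0025],[0,0,0]],[-0.5,[0,0,0],[0,0,0]],[-0.5,[0,0,0],[0,0,0]]]'

```text
time: 29.73
position: [0.4393, -0.322, 0.0013]
eef_rot: [0.434, 0.901, -0.0, 0.001]
contact_force: [-0.2, -0.4, 0.4]
gripper_width: 0.0642
grip_force: 0.0
```

Emit:
apply_moves --targets '[[-0.5,[0,0,0],[0,0,0]],[-0.4,[0,0,0],[0,0,0]],[-0.3,[0,0,0],[0,0,0]],[-0.2,[0,0,0],[0,0,0]],[-0.1,[0,0,0],[0,0,0]]]'

```text
time: 30.15
position: [0.4389, -0.3219, 0.0008]
eef_rot: [0.434, 0.901, 0.0, 0.0]
contact_force: [0.6, -0.2, 0.2]
gripper_width: 0.0472
grip_force: 0.1
```

Emit:
apply_moves --targets '[[0.2,[0,0,0],[0,0,0]],[0.5,[0,0,0],[0,0,0]],[1,[0,0,0],[0,0,0]],[1,[0,0,0],[0,0,0]],[1,[0,0,0],[0,0,0]]]'

```text
time: 30.57
position: [0.439, -0.3218, 0.0014]
eef_rot: [0.434, 0.901, -0.0, 0.0]
contact_force: [-1.1, 1.0, 7.0]
gripper_width: 0.0429
grip_force: 59.8
```

```bash
python3 -c "
from h import *
carry(3,178.5)"
```

```text
from [ 0.439  -0.3218  0.0014] 128.5
[[1,[0,0,-0.019],[0,0,0]],[1,[0,0,-0.0196],[0,0,0]],[1,[0,0,-0.03],[0,0,0]],[1,[0,0,-0.03],[0,0,0]],[1,[-0.0001,0,-0.03],[0,0,0]]]
[[1,[0.018,0.03,0],[0,0,-3.1]],[1,[0.016,0.031,0],[0,0,-3.1]],[1,[0.014,0.032,0],[0,0,-3.1]],[1,[0.013,0.033,0],[0,0,-3.1]],[1,[0.011,0.033,0],[0,0,-3.1]]]
[[1,[0.009,0.034,0],[0,0,-3.1]],[1,[0.007,0.034,0],[0,0,-3.1]],[1,[0.005,0.034,0],[0,0,-3.1]],[1,[0.004,0.035,0],[0,0,-3.1]],[1,[0.002,0.035,0],[0,0,-3.2]]]
[[1,[0,0.035,0],[0,0,-3.1]],[1,[-0.002,0.035,0],[0,0,-3.2]],[1,[-0.004,0.035,0],[0,0,-3.1]],[1,[-0.006,0.034,0],[0,0,-3.2]],[1,[-0.008,0.034,0],[0,0,-3.1]]]
[[1,[-0.0099,0.033,-0.0002],[0,0,-3.2]],[1,[0,0,0.03],[0,0,0]],[1,[0,0,0.03],[0,0,0]],[1,[0,0,0],[0,0,0]],[1,[0,0,0],[0,0,0]]]
[[1,[0,0,0],[0,0,0]],[1,[0,0,0],[0,0,0]],[1,[0,0,0],[0,0,0]],[1,[0,0,0],[0,0,0]],[1,[0,0,0],[0,0,0]]]
```

Emit:
apply_moves --targets '[[1,[0,0,-0.019],[0,0,0]],[1,[0,0,-0.02],[0,0,0]],[1,[0,0,-0.03],[0,0,0]],[1,[0,0,-0.03],[0,0,0]],[1,[0,0,-0.03],[0,0,0]]]'

```text
time: 30.98
position: [0.4384, -0.3214, 0.1307]
eef_rot: [0.434, 0.901, 0.0, -0.0]
contact_force: [-0.1, -0.9, -0.2]
gripper_width: 0.0427
grip_force: 60.9
```

Emit:
apply_moves --targets '[[1,[0.018,0.03,0],[0,0,-3.1]],[1,[0.016,0.031,0],[0,0,-3.1]],[1,[0.014,0.032,0],[0,0,-3.1]],[1,[0.013,0.033,0],[0,0,-3.1]],[1,[0.011,0.033,0],[0,0,-3.1]]]'

```text
time: 31.4
position: [0.5015, -0.1568, 0.1298]
eef_rot: [0.308, 0.952, -0.0, 0.0]
contact_force: [0.9, -0.1, -0.4]
gripper_width: 0.0428
grip_force: 60.9
```

Emit:
apply_moves --targets '[[1,[0.009,0.034,0],[0,0,-3.1]],[1,[0.007,0.034,0],[0,0,-3.1]],[1,[0.005,0.034,0],[0,0,-3.1]],[1,[0.004,0.035,0],[0,0,-3.1]],[1,[0.002,0.035,0],[0,0,-3.2]]]'

```text
time: 31.82
position: [0.5635, 0.0064, 0.1296]
eef_rot: [0.175, 0.984, -0.0, -0.0]
contact_force: [0.4, 0.4, -0.8]
gripper_width: 0.0429
grip_force: 60.9
```

Emit:
apply_moves --targets '[[1,[0,0.035,0],[0,0,-3.1]],[1,[-0.002,0.035,0],[0,0,-3.2]],[1,[-0.004,0.035,0],[0,0,-3.1]],[1,[-0.006,0.034,0],[0,0,-3.2]],[1,[-0.008,0.034,0],[0,0,-3.1]]]'

```text
time: 32.23
position: [0.6252, 0.1697, 0.1294]
eef_rot: [0.039, 0.999, -0.0, -0.0]
contact_force: [0.3, -0.1, 1.3]
gripper_width: 0.043
grip_force: 60.9
```

Emit:
apply_moves --targets '[[1,[-0.01,0.033,0],[0,0,-3.2]],[1,[0,0,0.02],[0,0,0]],[1,[0,0,0.02],[0,0,0]],[1,[0,0,0.02],[0,0,0]],[1,[0,0,0],[0,0,0]]]'

```text
time: 32.65
position: [0.6348, 0.1988, 0.0652]
eef_rot: [0.012, 1.0, -0.002, -0.004]
contact_force: [-0.6, -1.0, -1.8]
gripper_width: 0.0427
grip_force: 61.1
```

Emit:
apply_moves --targets '[[1,[0,0,0],[0,0,0]],[1,[0,0,0],[0,0,0]],[1,[0,0,0],[0,0,0]],[1,[0,0,0],[0,0,0]],[1,[0,0,0],[0,0,0]]]'

```text
time: 33.07
position: [0.6383, 0.2006, 0.0709]
eef_rot: [0.013, 1.0, 0.0, 0.001]
contact_force: [-0.1, 0.3, -0.3]
gripper_width: 0.0429
grip_force: 61.1
```

```bash
python3 -c "
from h import *
chk(3,178.5)"
```

```text
held? [6.24300e-01 8.73000e-02 8.85405e+01 4.11461e+01 2.85411e+01] [ 51. 289.]
held? [ 0.6372  0.2001 -1.4545 46.9455 32.4246] [324. 308.]
from [0.6382 0.2005 0.0706] 178.5
[[1,[0,0,0.006],[0,0,0]],[1,[0,0,0.006],[0,0,0]],[1,[0.0005,-0.0001,0.0056],[0,0.1,0]],[1,[0,0,0],[0,0,0]],[1,[0,0,0],[0,0,0]]]
```

Emit:
apply_moves --targets '[[1,[0,0,0.005],[0,0,0]],[1,[0,0,0.005],[0,0,0]],[1,[0,0,0.005],[0,0,0]],[1,[0,0,0.003],[0,0,0]],[1,[0,0,0],[0,0,0]]]'

```text
time: 33.53
position: [0.6374, 0.2003, 0.0515]
eef_rot: [0.013, 1.0, -0.0, -0.0]
contact_force: [-1.9, -1.5, 3.5]
gripper_width: 0.0426
grip_force: 61.8
```

Emit:
apply_moves --targets '[[1,[0,0,0.0005],[0,0,0]],[1,[0,0,0],[0,0,0]],[1,[0,0,0],[0,0,0]],[1,[0,0,0],[0,0,0]],[1,[0,0,0],[0,0,0]]]'

```text
time: 33.95
position: [0.6374, 0.2002, 0.0515]
eef_rot: [0.013, 1.0, -0.0, -0.0]
contact_force: [-2.3, -2.1, 5.3]
gripper_width: 0.0429
grip_force: 62.1
```

Emit:
apply_moves --targets '[[0.3,[0,0,0],[0,0,0]],[-0.2,[0,0,0],[0,0,0]],[-0.5,[0,0,0],[0,0,0]],[-0.5,[0,0,0],[0,0,0]],[-0.5,[0,0,-0.01],[0,0,0]]]'

```text
time: 34.37
position: [0.6363, 0.1997, 0.0592]
eef_rot: [0.013, 1.0, -0.001, -0.002]
contact_force: [-0.3, -0.6, -0.7]
gripper_width: 0.0641
grip_force: 0.0
```

Emit:
apply_moves --targets '[[-0.5,[0,0,-0.03],[0,0,0]],[-0.5,[0,0,-0.03],[0,0,0]],[-0.5,[0,0,-0.02],[0,0,0]],[-0.5,[0,0,0],[0,0,0]],[-0.5,[0,0,0],[0,0,0]]]'

```text
time: 34.78
position: [0.6385, 0.2009, 0.143]
eef_rot: [0.013, 1.0, 0.001, 0.002]
contact_force: [-0.8, -0.1, -0.3]
gripper_width: 0.064
grip_force: 0.0
```

```bash
python3 -c "
from h import *
after(.597,-.359,153.4)"
```

```text
pan [ 0.6366  0.1997 -1.5167 46.2357 32.9077] [323. 237.]
pan [6.33600e-01 7.03000e-02 8.85340e+01 4.71326e+01 3.22526e+01] [127. 238.]
[  0.5984  -0.358  -25.8607  47.6552  34.4022] [180. 169.]
[6.08200e-01 5.06000e-02 8.84470e+01 5.06157e+01 3.59824e+01] [322. 255.]
[ 0.6115  0.1889 -1.2274 50.5352 35.3608] [381. 291.]
from [0.6372 0.1999 0.1405] 178.5
[[-0.5,[0.002,-0.033,0.002],[0,0,1.5]],[-0.5,[0.001,-0.033,0.002],[0,0,1.5]],[-0.5,[0,-0.033,0.002],[0,0,1.5]],[-0.5,[-0.001,-0.033,0.003],[0,0,1.5]],[-0.5,[-0.002,-0.033,0.002],[0,0,1.5]]]
[[-0.5,[-0.003,-0.033,0.003],[0,0,1.5]],[-0.5,[-0.004,-0.033,0.002],[0,0,1.5]],[-0.5,[-0.005,-0.033,0.003],[0,0,1.5]],[-0.5,[-0.005,-0.032,0.002],[0,0,1.5]],[-0.5,[-0.006,-0.032,0.003],[0,0,1.5]]]
[[-0.5,[-0.007,-0.032,0.002],[0,0,1.4]],[-0.5,[-0.008,-0.032,0.003],[0,0,1.5]],[-0.5,[-0.009,-0.032,0.002],[0,0,1.4]],[-0.5,[-0.009,-0.031,0.003],[0,0,1.5]],[-0.5,[-0.01,-0.031,0.002],[0,0,1.4]]]
[[-0.5,[-0.011,-0.031,0.003],[0,0,1.5]],[-0.5,[-0.0126,-0.0313,0.002],[-0.1,0,1.4]],[-0.5,[0,0,0],[0,0,0]],[-0.5,[0,0,0],[0,0,0]],[-0.5,[0,0,0],[0,0,0]]]
[[-0.5,[0,0,0],[0,0,0]],[-0.5,[0,0,0],[0,0,0]],[-0.5,[0,0,0],[0,0,0]],[-0.5,[0,0,0],[0,0,0]],[-0.5,[0,0,0],[0,0,0]]]
```

Emit:
apply_moves --targets '[[-0.5,[0.002,-0.033,0.002],[0,0,1.5]],[-0.5,[0.001,-0.033,0.002],[0,0,1.5]],[-0.5,[0,-0.033,0.002],[0,0,1.5]],[-0.5,[-0.001,-0.033,0.003],[0,0,1.5]],[-0.5,[-0.002,-0.033,0.002],[0,0,1.5]]]'

```text
time: 35.3
position: [0.6234, 0.034, 0.1283]
eef_rot: [0.078, 0.997, -0.0, -0.002]
contact_force: [-0.1, -0.6, 0.4]
gripper_width: 0.0638
grip_force: 0.0
```

Emit:
apply_moves --targets '[[-0.5,[-0.003,-0.033,0.003],[0,0,1.5]],[-0.5,[-0.004,-0.033,0.002],[0,0,1.5]],[-0.5,[-0.005,-0.033,0.003],[0,0,1.5]],[-0.5,[-0.005,-0.032,0.002],[0,0,1.5]],[-0.5,[-0.006,-0.032,0.003],[0,0,1.5]]]'

```text
time: 35.72
position: [0.6123, -0.1302, 0.1156]
eef_rot: [0.144, 0.99, 0.0, -0.001]
contact_force: [0.6, 0.2, 0.4]
gripper_width: 0.064
grip_force: 0.0
```

Emit:
apply_moves --targets '[[-0.5,[-0.007,-0.032,0.002],[0,0,1.4]],[-0.5,[-0.008,-0.032,0.003],[0,0,1.5]],[-0.5,[-0.009,-0.032,0.002],[0,0,1.4]],[-0.5,[-0.009,-0.031,0.003],[0,0,1.5]],[-0.5,[-0.01,-0.031,0.002],[0,0,1.4]]]'

```text
time: 36.13
position: [0.6004, -0.2933, 0.1032]
eef_rot: [0.206, 0.979, 0.0, -0.002]
contact_force: [1.6, -0.2, 0.4]
gripper_width: 0.0639
grip_force: 0.0
```

Emit:
apply_moves --targets '[[-0.5,[-0.011,-0.031,0.003],[0,0,1.5]],[-0.5,[-0.0125,-0.031,0.002],[0,0,1.4]],[-0.5,[0,0,0],[0,0,0]],[-0.5,[0,0,0],[0,0,0]],[-0.5,[0,0,0],[0,0,0]]]'

```text
time: 36.55
position: [0.597, -0.3569, 0.0987]
eef_rot: [0.229, 0.973, 0.001, -0.001]
contact_force: [0.7, 0.2, -0.2]
gripper_width: 0.0641
grip_force: 0.0
```

Emit:
apply_moves --targets '[[-0.5,[0,0,0],[0,0,0]],[-0.5,[0,0,0],[0,0,0]],[-0.5,[0,0,0],[0,0,0]],[-0.5,[0,0,0],[0,0,0]],[-0.5,[0,0,0],[0,0,0]]]'

```text
time: 36.97
position: [0.5979, -0.3576, 0.1003]
eef_rot: [0.229, 0.973, -0.0, 0.0]
contact_force: [-0.5, -1.0, -0.1]
gripper_width: 0.0638
grip_force: 0.0
```

```bash
python3 -c "
from h import *
nexttile(.597,-.359,153)
i,im,d=cap('scene')
for t in tiles(i,im,.0575): print('scene pan',np.round(t[:5],4),t[5])
"
```

```text
[  0.5969  -0.3592 -26.5501  46.1517  32.8206] [322. 236.]
from [ 0.5978 -0.3578  0.1003] 153.5
[[-0.5,[0,0,0.017],[0,0,0]],[-0.5,[0,0,0.018],[0,0,0]],[-0.5,[0,-0.001,0.017],[0,0,0]],[-0.5,[0,0,0.018],[0,0,0]],[-0.5,[0.0002,-0.0007,0.0173],[0,0,0]]]
[[-0.5,[0,0,0.012],[0,0,0]],[-0.5,[0,0,0],[0,0,0]],[-0.5,[0,0,0],[0,0,0]],[-0.5,[0,0,0],[0,0,0]],[-0.5,[0,0,0],[0,0,0]]]
scene pan [  0.6257  -0.3118 -26.3506  44.6338  31.8501] [180. 169.]
scene pan [ 0.4832  0.0977 -4.8868 48.2533 32.3161] [377. 210.]
scene pan [6.35100e-01 7.06000e-02 8.92423e+01 4.72250e+01 3.33294e+01] [322. 255.]
scene pan [ 0.6379  0.1998 -1.7725 47.2493 32.9341] [381. 291.]
```

The wrist view has the last tile centred. The scene shows that the near-right tile on the pan was knocked aside to (.483,.098), so I'll mend that afterwards.

Emit:
apply_moves --targets '[[-0.5,[0,-0.001,0.017],[0,0,0]],[-0.5,[0,-0.001,0.018],[0,0,0]],[-0.5,[0,0,0.017],[0,0,0]],[-0.5,[0,0,0.018],[0,0,0]],[-0.5,[0,0,0.017],[0,0,0]]]'

```text
time: 37.48
position: [0.5967, -0.36, 0.0123]
eef_rot: [0.23, 0.973, -0.0, 0.0]
contact_force: [-0.4, 0.4, -0.6]
gripper_width: 0.0637
grip_force: 0.0
```

Emit:
apply_moves --targets '[[-0.5,[0,0,0.005],[0,0,0]],[-0.5,[0,0,0.005],[0,0,0]],[-0.5,[0,0,0.0025],[0,0,0]],[-0.5,[0,0,0],[0,0,0]],[-0.5,[0,0,0],[0,0,0]]]'

```text
time: 37.9
position: [0.5974, -0.3601, 0.0015]
eef_rot: [0.23, 0.973, -0.0, 0.001]
contact_force: [0.1, -0.3, 0.7]
gripper_width: 0.0642
grip_force: 0.0
```

Emit:
apply_moves --targets '[[-0.5,[0,0,0],[0,0,0]],[-0.4,[0,0,0],[0,0,0]],[-0.3,[0,0,0],[0,0,0]],[-0.2,[0,0,0],[0,0,0]],[-0.1,[0,0,0],[0,0,0]]]'

```text
time: 38.32
position: [0.5969, -0.3599, 0.0008]
eef_rot: [0.23, 0.973, -0.0, 0.0]
contact_force: [0.5, -0.6, 0.2]
gripper_width: 0.0467
grip_force: 0.2
```

Emit:
apply_moves --targets '[[0.2,[0,0,0],[0,0,0]],[0.5,[0,0,0],[0,0,0]],[1,[0,0,0],[0,0,0]],[1,[0,0,0],[0,0,0]],[1,[0,0,0],[0,0,0]]]'

```text
time: 38.73
position: [0.5971, -0.36, 0.0015]
eef_rot: [0.23, 0.973, -0.0, 0.0]
contact_force: [-1.8, 0.8, 5.2]
gripper_width: 0.0432
grip_force: 60.2
```

```bash
python3 -c "
from h import *
carry(4,178.5)"
```

```text
from [ 0.5971 -0.36    0.0015] 153.4
[[1,[0,0,-0.019],[0,0,0]],[1,[0,0,-0.0195],[0,0,0]],[1,[0,0,-0.03],[0,0,0]],[1,[0,0,-0.03],[0,0,0]],[1,[-0.0001,0,-0.03],[0,0,0]]]
[[1,[0.019,0.028,0],[0,0,-1.5]],[1,[0.018,0.028,0],[0,0,-1.5]],[1,[0.018,0.028,0],[0,0,-1.5]],[1,[0.017,0.029,0],[0,0,-1.5]],[1,[0.016,0.029,0],[0,0,-1.5]]]
[[1,[0.015,0.03,0],[0,0,-1.5]],[1,[0.014,0.03,0],[0,0,-1.5]],[1,[0.014,0.031,0],[0,0,-1.5]],[1,[0.013,0.031,0],[0,0,-1.5]],[1,[0.012,0.031,0],[0,0,-1.4]]]
[[1,[0.011,0.032,0],[0,0,-1.5]],[1,[0.01,0.032,0],[0,0,-1.4]],[1,[0.01,0.032,0],[0,0,-1.5]],[1,[0.009,0.032,0],[0,0,-1.4]],[1,[0.008,0.032,0],[0,0,-1.5]]]
[[1,[0.007,0.033,0],[0,0,-1.4]],[1,[0.0067,0.033,-0.0003],[0,0,-1.5]],[1,[0,0,0.03],[0,0,0]],[1,[0,0,0.03],[0,0,0]],[1,[0,0,0],[0,0,0]]]
[[1,[0,0,0],[0,0,0]],[1,[0,0,0],[0,0,0]],[1,[0,0,0],[0,0,0]],[1,[0,0,0],[0,0,0]],[1,[0,0,0],[0,0,0]]]
```

Emit:
apply_moves --targets '[[1,[0,0,-0.019],[0,0,0]],[1,[0,0,-0.0195],[0,0,0]],[1,[0,0,-0.03],[0,0,0]],[1,[0,0,-0.03],[0,0,0]],[1,[0,0,-0.03],[0,0,0]]]'

```text
time: 39.15
position: [0.5963, -0.3597, 0.1298]
eef_rot: [0.23, 0.973, 0.0, -0.001]
contact_force: [0.9, -0.6, -0.4]
gripper_width: 0.043
grip_force: 61.0
```

Emit:
apply_moves --targets '[[1,[0.019,0.028,0],[0,0,-1.5]],[1,[0.018,0.028,0],[0,0,-1.5]],[1,[0.018,0.028,0],[0,0,-1.5]],[1,[0.017,0.029,0],[0,0,-1.5]],[1,[0.016,0.029,0],[0,0,-1.5]]]'

```text
time: 39.57
position: [0.5722, -0.1931, 0.129]
eef_rot: [0.165, 0.986, 0.0, -0.0]
contact_force: [0.1, 0.4, -0.4]
gripper_width: 0.0429
grip_force: 61.0
```

Emit:
apply_moves --targets '[[1,[0.015,0.03,0],[0,0,-1.5]],[1,[0.014,0.03,0],[0,0,-1.5]],[1,[0.014,0.031,0],[0,0,-1.5]],[1,[0.013,0.031,0],[0,0,-1.5]],[1,[0.012,0.031,0],[0,0,-1.4]]]'

```text
time: 39.98
position: [0.5493, -0.0271, 0.129]
eef_rot: [0.101, 0.995, 0.0, -0.0]
contact_force: [-0.1, -0.2, -0.3]
gripper_width: 0.0433
grip_force: 61.0
```

Emit:
apply_moves --targets '[[1,[0.011,0.032,0],[0,0,-1.5]],[1,[0.01,0.032,0],[0,0,-1.4]],[1,[0.01,0.032,0],[0,0,-1.5]],[1,[0.009,0.032,0],[0,0,-1.4]],[1,[0.008,0.032,0],[0,0,-1.5]]]'

```text
time: 40.4
position: [0.5262, 0.1385, 0.129]
eef_rot: [0.037, 0.999, -0.0, -0.0]
contact_force: [0.1, -0.2, -0.9]
gripper_width: 0.0428
grip_force: 61.0
```

Emit:
apply_moves --targets '[[1,[0.007,0.033,0],[0,0,-1.4]],[1,[0.0067,0.033,0],[0,0,-1.5]],[1,[0,0,0.02],[0,0,0]],[1,[0,0,0.02],[0,0,0]],[1,[0,0,0.02],[0,0,0]]]'

```text
time: 40.82
position: [0.5172, 0.2046, 0.0685]
eef_rot: [0.012, 1.0, 0.0, 0.0]
contact_force: [0.1, -0.5, -0.6]
gripper_width: 0.0427
grip_force: 61.0
```

Emit:
apply_moves --targets '[[1,[0,0,0],[0,0,0]],[1,[0,0,0],[0,0,0]],[1,[0,0,0],[0,0,0]],[1,[0,0,0],[0,0,0]],[1,[0,0,0],[0,0,0]]]'

```text
time: 41.23
position: [0.5181, 0.2039, 0.0703]
eef_rot: [0.013, 1.0, 0.0, 0.001]
contact_force: [0.2, 0.6, -0.9]
gripper_width: 0.0428
grip_force: 61.2
```

```bash
python3 -c "
from h import *
chk(4,178.5)"
```

```text
held? [ 0.4757  0.1112 -2.8536 40.7756 28.6954] [ 82. 221.]
held? [ 0.5164  0.2034 -1.4818 46.2407 32.2205] [324. 307.]
from [0.5179 0.2038 0.0702] 178.5
[[1,[0,0,0.006],[0,0,0]],[1,[0,0,0.006],[0,0,0]],[1,[0.0003,-0.0002,0.0051],[0,0.1,0]],[1,[0,0,0],[0,0,0]],[1,[0,0,0],[0,0,0]]]
```

Emit:
apply_moves --targets '[[1,[0,0,0.005],[0,0,0]],[1,[0,0,0.005],[0,0,0]],[1,[0,0,0.005],[0,0,0]],[1,[0,0,0.003],[0,0,0]],[1,[0,0,0.0005],[0,0,0]]]'

```text
time: 41.7
position: [0.517, 0.2034, 0.0513]
eef_rot: [0.013, 1.0, -0.001, 0.0]
contact_force: [-4.0, -2.9, 15.9]
gripper_width: 0.0429
grip_force: 63.9
```

Emit:
apply_moves --targets '[[1,[0,0,0],[0,0,0]],[1,[0,0,0],[0,0,0]],[1,[0,0,0],[0,0,0]],[0.3,[0,0,0],[0,0,0]],[-0.2,[0,0,0],[0,0,0]]]'

```text
time: 42.12
position: [0.5173, 0.2037, 0.0508]
eef_rot: [0.013, 1.0, -0.0, 0.0]
contact_force: [0.4, -0.1, 0.5]
gripper_width: 0.051
grip_force: 0.0
```

Emit:
apply_moves --targets '[[-0.5,[0,0,0],[0,0,0]],[-0.5,[0,0,0],[0,0,0]],[-0.5,[0,0,-0.01],[0,0,0]],[-0.5,[0,0,-0.02],[0,0,0]],[-0.5,[0,0,-0.03],[0,0,0]]]'

```text
time: 42.53
position: [0.5156, 0.2029, 0.1097]
eef_rot: [0.012, 1.0, -0.001, -0.002]
contact_force: [0.8, 0.1, 0.3]
gripper_width: 0.064
grip_force: 0.0
```

Emit:
apply_moves --targets '[[-0.5,[0,0,-0.03],[0,0,0]],[-0.5,[0,0,0],[0,0,0]],[-0.5,[0,0,0],[0,0,0]],[-0.5,[0,0,0],[0,0,0]],[-0.5,[0,0,0],[0,0,0]]]'

```text
time: 42.95
position: [0.5167, 0.203, 0.1398]
eef_rot: [0.013, 1.0, -0.001, -0.001]
contact_force: [0.3, -0.2, 1.3]
gripper_width: 0.0639
grip_force: 0.0
```

```bash
python3 -c "
from h import *
i,im,d=cap('wrist','w8.png'); ts=tiles(i,im,.0575)
for t in ts: print('pan',np.round(t[:5],4),t[5])
t=min(ts,key=lambda t:np.hypot(t[0]-.483,t[1]-.098)); th=near(t[2],178)
P=cloud(i,d); P=P[(abs(P[...,0]-t[0])<.035)&(abs(P[...,1]-t[1])<.03)]; print('z',np.percentile(P[:,2],[5,50,95]).round(4))
plan([(t[0],t[1],.14,th)],-.5,step=.035,hold=3)
plan([(t[0],t[1],.064,th),(t[0],t[1],.052,th)],-.5,step=.018,start=(np.array([t[0],t[1],.14]),down(th)),hold=3)"
```

```text
pan [ 0.4814  0.0971 -2.9307 46.8901 33.0967] [155. 192.]
pan [ 0.5164  0.2028 -1.4906 46.5893 32.8324] [325. 241.]
pan [ 0.6368  0.1997 -1.3348 47.5411 32.9494] [324. 391.]
z [0.0399 0.0564 0.0586]
from [0.5166 0.2031 0.1396] 178.5
[[-0.5,[0.008,-0.027,0],[0,0,0.4]],[-0.5,[0.008,-0.027,0],[0,0,0.4]],[-0.5,[0.008,-0.027,0],[0,-0.1,0.3]],[-0.5,[0.0074,-0.0262,-0.0002],[-0.1,0,0.4]],[-0.5,[0,0,0],[0,0,0]]]
[[-0.5,[0,0,0],[0,0,0]],[-0.5,[0,0,0],[0,0,0]],[-0.5,[0,0,0],[0,0,0]],[-0.5,[0,0,0],[0,0,0]],[-0.5,[0,0,0],[0,0,0]]]
from [0.4814 0.0971 0.14  ] 177.1
[[-0.5,[0,0,0.015],[0,0,0]],[-0.5,[0,0,0.015],[0,0,0]],[-0.5,[0,0,0.015],[0,0,0]],[-0.5,[0,0,0.016],[0,0,0]],[-0.5,[0,0,0.015],[0,0,0]]]
[[-0.5,[0,0,0.012],[0,0,0]],[-0.5,[0,0,0],[0,0,0]],[-0.5,[0,0,0],[0,0,0]],[-0.5,[0,0,0],[0,0,0]],[-0.5,[0,0,0],[0,0,0]]]
```

View pics/w8.png

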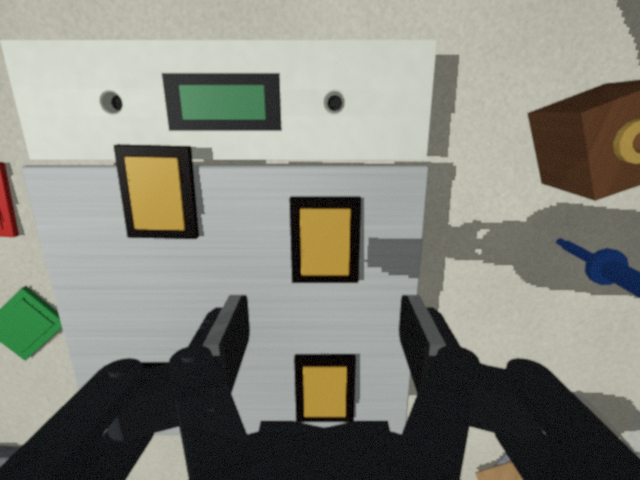

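The knocked tile (155,192) overhangs the pan's near edge, still flat. The tiles at (325,241) and (324,391) are fine. I'm regrasping the knocked one.

Emit:
apply_moves --targets '[[-0.5,[0.008,-0.027,0],[0,0,0.4]],[-0.5,[0.008,-0.027,0],[0,0,0.4]],[-0.5,[0.008,-0.027,0],[0,0,0.3]],[-0.5,[0.007,-0.026,0],[0,0,0.4]],[-0.5,[0,0,0],[0,0,0]]]'

```text
time: 43.42
position: [0.4794, 0.091, 0.1389]
eef_rot: [0.029, 1.0, -0.003, -0.003]
contact_force: [-1.6, -1.0, 0.1]
gripper_width: 0.064
grip_force: 0.0
```

Emit:
apply_moves --targets '[[-0.5,[0,0,0],[0,0,0]],[-0.5,[0,0,0],[0,0,0]],[-0.5,[0,0,0],[0,0,0]],[-0.5,[0,0,0],[0,0,0]],[-0.5,[0,0,0],[0,0,0]]]'

```text
time: 43.83
position: [0.4826, 0.099, 0.1406]
eef_rot: [0.025, 1.0, 0.0, 0.0]
contact_force: [-0.7, -0.0, -0.1]
gripper_width: 0.0641
grip_force: 0.0
```

```bash
python3 -c "
from h import *
i,im,d=cap('wrist'); ts=tiles(i,im,.0575)
for t in ts: print('pan',np.round(t[:5],4),t[5])
t=min(ts,key=lambda t:np.hypot(t[0]-.481,t[1]-.097)); th=near(t[2],178)
plan([(t[0],t[1],.064,th),(t[0],t[1],.052,th)],-.5,step=.018,hold=3)"
```

```text
pan [ 0.4813  0.0971 -2.8711 46.5769 32.8968] [322. 239.]
pan [ 0.5164  0.2028 -1.5966 46.9235 33.177 ] [479. 281.]
from [0.4826 0.0988 0.1406] 177.1
[[-0.5,[0,0,0.015],[0,0,0]],[-0.5,[0,0,0.015],[0,0,0]],[-0.5,[0,-0.001,0.016],[0,0,0]],[-0.5,[0.001,0,0.015],[0,0,0]],[-0.5,[0.0002,-0.0007,0.0156],[0,0,0]]]
[[-0.5,[0,-0.0001,0.012],[0,0,0]],[-0.5,[0,0,0],[0,0,0]],[-0.5,[0,0,0],[0,0,0]],[-0.5,[0,0,0],[0,0,0]],[-0.5,[0,0,0],[0,0,0]]]
```

Emit:
apply_moves --targets '[[-0.5,[0.001,-0.001,0.015],[0,0,0]],[-0.5,[0,-0.001,0.015],[0,0,0]],[-0.5,[0,0,0.016],[0,0,0]],[-0.5,[0,0,0.015],[0,0,0]],[-0.5,[0,0,0.016],[0,0,0]]]'

```text
time: 44.3
position: [0.4816, 0.0964, 0.063]
eef_rot: [0.026, 1.0, 0.0, 0.0]
contact_force: [0.0, 0.0, -0.1]
gripper_width: 0.0644
grip_force: 0.0
```

Emit:
apply_moves --targets '[[-0.5,[0,0,0.005],[0,0,0]],[-0.5,[0,0,0.005],[0,0,0]],[-0.5,[0,0,0.002],[0,0,0]],[-0.5,[0,0,0],[0,0,0]],[-0.5,[0,0,0],[0,0,0]]]'

```text
time: 44.72
position: [0.4818, 0.0961, 0.0522]
eef_rot: [0.026, 1.0, 0.0, 0.0]
contact_force: [-0.7, 0.5, 0.1]
gripper_width: 0.0638
grip_force: 0.0
```

Emit:
apply_moves --targets '[[-0.5,[0,0,0],[0,0,0]],[-0.4,[0,0,0],[0,0,0]],[-0.3,[0,0,0],[0,0,0]],[-0.2,[0,0,0],[0,0,0]],[-0.1,[0,0,0],[0,0,0]]]'

```text
time: 45.13
position: [0.4815, 0.096, 0.0518]
eef_rot: [0.026, 1.0, 0.0, 0.0]
contact_force: [0.4, 0.6, 0.0]
gripper_width: 0.0473
grip_force: 0.1
```

Emit:
apply_moves --targets '[[0.2,[0,0,0],[0,0,0]],[0.5,[0,0,0],[0,0,0]],[1,[0,0,0],[0,0,0]],[1,[0,0,0],[0,0,0]],[1,[0,0,0],[0,0,0]]]'

```text
time: 45.55
position: [0.4816, 0.096, 0.0524]
eef_rot: [0.026, 1.0, -0.0, 0.0]
contact_force: [-1.5, -0.9, 8.8]
gripper_width: 0.0421
grip_force: 59.5
```

```bash
python3 -c "
from h import *
p,r=pose()
plan([(p[0],p[1],.075,yaw(r)),(*S[2],.075,178.5)],1,step=.015,hold=4)"
```

```text
from [0.4816 0.096  0.0524] 177.1
[[1,[0,0,-0.011],[0,0,0]],[1,[0,0,-0.0116],[0,0.1,0]],[1,[-0.011,-0.007,0],[0,0,-0.5]],[1,[-0.011,-0.007,0],[0,0,-0.5]],[1,[-0.0117,-0.007,0],[0,0,-0.4]]]
[[1,[0,0,0],[0,0,0]],[1,[0,0,0],[0,0,0]],[1,[0,0,0],[0,0,0]],[1,[0,0,0],[0,0,0]],[1,[0,0,0],[0,0,0]]]
```

Emit:
apply_moves --targets '[[1,[0,0,-0.011],[0,0,0]],[1,[0,0,-0.0115],[0,0,0]],[1,[-0.011,-0.007,0],[0,0,-0.5]],[1,[-0.011,-0.007,0],[0,0,-0.5]],[1,[-0.0117,-0.007,0],[0,0,-0.4]]]'

```text
time: 45.97
position: [0.5145, 0.0732, 0.0749]
eef_rot: [0.013, 1.0, -0.0, 0.0]
contact_force: [-0.0, -0.6, -0.0]
gripper_width: 0.0418
grip_force: 60.7
```

Emit:
apply_moves --targets '[[1,[0,0,0],[0,0,0]],[1,[0,0,0],[0,0,0]],[1,[0,0,0],[0,0,0]],[1,[0,0,0],[0,0,0]],[1,[0,0,0],[0,0,0]]]'

```text
time: 46.38
position: [0.5135, 0.0741, 0.0742]
eef_rot: [0.013, 1.0, 0.0, -0.0]
contact_force: [0.8, -0.3, -0.2]
gripper_width: 0.0422
grip_force: 60.7
```

```bash
python3 -c "
from h import *
chk(2,178.5)"
```

```text
held? [ 0.5054  0.1871 -1.5798 40.2473 28.3099] [591. 285.]
held? [ 0.5143  0.0735 -1.4407 47.0684 32.8415] [324. 308.]
from [0.5136 0.0741 0.0742] 178.5
[[1,[0,0,0.005],[0,0,0]],[1,[0,0,0.005],[0,0,0]],[1,[0,0,0.006],[0,0,0]],[1,[-0.0007,-0.0004,0.0052],[0,0,0]],[1,[0,0,0],[0,0,0]]]
```

Emit:
apply_moves --targets '[[1,[0,0,0.005],[0,0,0]],[1,[0,0,0.006],[0,0,0]],[1,[0,0,0.006],[0,0,0]],[1,[0,0,0.005],[0,0,0]],[1,[0,0,0],[0,0,0]]]'

```text
time: 46.85
position: [0.5138, 0.0735, 0.0524]
eef_rot: [0.013, 1.0, -0.001, -0.0]
contact_force: [-1.9, -1.6, 10.7]
gripper_width: 0.0421
grip_force: 65.2
```

Emit:
apply_moves --targets '[[1,[0,0,0.0005],[0,0,0]],[1,[0,0,0],[0,0,0]],[1,[0,0,0],[0,0,0]],[1,[0,0,0],[0,0,0]],[1,[0,0,0],[0,0,0]]]'

```text
time: 47.27
position: [0.5139, 0.0734, 0.0524]
eef_rot: [0.013, 1.0, -0.001, 0.0]
contact_force: [-3.2, -1.0, 15.7]
gripper_width: 0.0419
grip_force: 65.2
```

Released next, then toward the stylus.

Emit:
apply_moves --targets '[[1,[0,0,-0.0005],[0,0,0]],[0.3,[0,0,0],[0,0,0]],[-0.2,[0,0,0],[0,0,0]],[-0.5,[0,0,0],[0,0,0]],[-0.5,[0,0,0],[0,0,0]]]'

```text
time: 47.68
position: [0.5141, 0.0735, 0.0517]
eef_rot: [0.014, 1.0, -0.0, -0.0]
contact_force: [-0.3, -0.3, -0.0]
gripper_width: 0.0642
grip_force: 0.0
```

Emit:
apply_moves --targets '[[-0.5,[0,0,-0.01],[0,0,0]],[-0.5,[0,0,-0.03],[0,0,0]],[-0.5,[0,0,-0.04],[0,0,0]],[-0.5,[0,0,-0.04],[0,0,0]],[-0.5,[0,0,-0.03],[0,0,0]]]'

```text
time: 48.1
position: [0.5145, 0.0743, 0.2054]
eef_rot: [0.013, 1.0, 0.001, 0.001]
contact_force: [1.3, -0.6, -0.4]
gripper_width: 0.0643
grip_force: 0.0
```

```bash
python3 -c "
from h import *
i,im,d=cap('wrist')
for t in tiles(i,im,.0575): print('pan',np.round(t[:5],4),t[5])
plan([(.4565,.388,.2,180)],0,step=.038,hold=4)"
```

```text
pan [ 0.5137  0.0726 -1.1245 46.3394 32.8842] [323. 214.]
pan [ 0.5158  0.2027 -1.5118 45.1575 33.4478] [480. 212.]
pan [ 0.6339  0.1996 -1.2722 41.082  33.3411] [467. 332.]
pan [6.33600e-01 7.01000e-02 8.84877e+01 4.73450e+01 3.25204e+01] [323. 339.]
from [0.5174 0.0755 0.2101] 178.5
[[0,[0.008,0.035,0.001],[0,0.1,-0.2]],[0,[0.008,0.034,0.001],[0,0.1,-0.2]],[0,[0.007,0.035,0.001],[0,0.1,-0.2]],[0,[0.007,0.035,0.001],[0,0,-0.2]],[0,[0.007,0.034,0.001],[0,0.1,-0.1]]]
[[0,[0.007,0.035,0.001],[0,0,-0.2]],[0,[0.007,0.035,0.001],[0,0.1,-0.1]],[0,[0.007,0.034,0.002],[0.1,0,-0.2]],[0,[0.0072,0.0346,0.0014],[0,0.1,-0.1]],[0,[0,0,0],[0,0,0]]]
[[0,[0,0,0],[0,0,0]],[0,[0,0,0],[0,0,0]],[0,[0,0,0],[0,0,0]],[0,[0,0,0],[0,0,0]],[0,[0,0,0],[0,0,0]]]
```

Emit:
apply_moves --targets '[[0,[0.008,0.035,0.001],[0,0,-0.2]],[0,[0.008,0.034,0.001],[0,0,-0.2]],[0,[0.007,0.035,0.001],[0,0,-0.2]],[0,[0.007,0.035,0.001],[0,0,-0.2]],[0,[0.007,0.034,0.001],[0,0,-0.1]]]'

```text
time: 48.57
position: [0.4801, 0.2488, 0.1976]
eef_rot: [0.006, 1.0, 0.0, 0.0]
contact_force: [0.6, 1.2, -0.4]
gripper_width: 0.0422
grip_force: 0.0
```

Emit:
apply_moves --targets '[[0,[0.007,0.035,0.001],[0,0,-0.2]],[0,[0.007,0.035,0.001],[0,0,-0.1]],[0,[0.007,0.034,0.002],[0,0,-0.2]],[0,[0.005,0.0346,0.001],[0,0,-0.1]],[0,[0,0,0],[0,0,0]]]'

```text
time: 48.98
position: [0.4516, 0.3951, 0.1933]
eef_rot: [-0.004, 1.0, 0.004, -0.001]
contact_force: [0.6, 0.4, 1.3]
gripper_width: 0.0428
grip_force: 0.0
```

Emit:
apply_moves --targets '[[0,[0,0,0],[0,0,0]],[0,[0,0,0],[0,0,0]],[0,[0,0,0],[0,0,0]],[0,[0,0,0],[0,0,0]],[0,[0,0,0],[0,0,0]]]'

```text
time: 49.4
position: [0.4564, 0.3846, 0.1922]
eef_rot: [0.001, 1.0, -0.0, 0.0]
contact_force: [-0.4, 1.2, -1.0]
gripper_width: 0.0423
grip_force: 0.0
```

```bash
python3 -c "
from h import *
i,im,d=cap('wrist'); P=cloud(i,d)
for k in finder.trace('wrist','stylus'):
    q=P[k['pixels']&(d>0)]; t=q[q[:,2]>q[:,2].max()-.003]; print(round(k['p'],2),np.round(k['extent']),'top',t.mean(0).round(4),len(t))
plan([(.4565,.388,.08,180)],0,step=.03,hold=1)"
```

```text
0.9 [313. 207.  32.  48.] top [0.4551 0.3875 0.1221] 325
0.74 [322. 280.  27.  78.] top [0.5389 0.3939 0.1121] 224
from [0.4562 0.3851 0.1922] 179.9
[[0,[0,0.001,0.028],[0,0,0]],[0,[0,0.001,0.028],[0,0,0]],[0,[0,0,0.028],[0,0,-0.1]],[0,[-0.0003,0.0009,0.0282],[0,0,0]],[0,[0,0,0],[0,0,0]]]
```

Emit:
apply_moves --targets '[[0,[0,0.001,0.028],[0,0,0]],[0,[0,0.001,0.028],[0,0,0]],[0,[0,0,0.028],[0,0,-0.1]],[0,[0,0.001,0.02],[0,0,0]],[0,[0,0,0.006],[0,0,0]]]'

```text
time: 49.92
position: [0.4545, 0.387, 0.079]
eef_rot: [-0.0, 1.0, -0.002, -0.002]
contact_force: [0.2, -0.9, 0.4]
gripper_width: 0.0427
grip_force: 0.0
```

Emit:
apply_moves --targets '[[0,[0,0,0.002],[0,0,0]],[0,[0,0,0],[0,0,0]],[0,[0,0,0],[0,0,0]],[0,[0,0,0],[0,0,0]],[0,[0,0,0],[0,0,0]]]'

```text
time: 50.33
position: [0.4563, 0.3895, 0.0814]
eef_rot: [-0.0, 1.0, 0.001, 0.001]
contact_force: [-0.1, 0.9, 0.3]
gripper_width: 0.0427
grip_force: 0.0
```

Emit:
apply_moves --targets '[[0.3,[0,0,0],[0,0,0]],[0.6,[0,0,0],[0,0,0]],[1,[0,0,0],[0,0,0]],[1,[0,0,0],[0,0,0]],[1,[0,0,0],[0,0,0]]]'

```text
time: 50.75
position: [0.4559, 0.3891, 0.0806]
eef_rot: [-0.0, 1.0, 0.0, 0.0]
contact_force: [-0.9, -1.5, 5.3]
gripper_width: 0.0126
grip_force: 58.3
```

Emit:
apply_moves --targets '[[1,[0,0,0],[0,0,0]],[1,[0,0,0],[0,0,0]],[1,[0,0,0],[0,0,0]],[1,[0,0,0],[0,0,0]],[1,[0,0,0],[0,0,0]]]'

```text
time: 51.17
position: [0.4559, 0.3891, 0.0806]
eef_rot: [-0.0, 1.0, 0.0, 0.0]
contact_force: [-0.0, -1.3, 5.4]
gripper_width: 0.0121
grip_force: 58.4
```

```bash
python3 -c "
from h import *
p,r=pose(); print(p)
plan([(p[0],p[1],.2,180),(.426,.0708,.2,180),(.426,.0708,p[2]+.05,180)],1,hold=5)"
```

```text
[0.45587747 0.38907798 0.08059119]
from [0.4559 0.3891 0.0806] -180.0
[[1,[0,0,-0.04],[0,0,0]],[1,[0,0,-0.04],[0,0,0]],[1,[-0.0001,0,-0.0394],[0,0,0]],[1,[0.004,-0.04,0],[0,0,0]],[1,[0.004,-0.04,0],[0,0,0]]]
[[1,[0.004,-0.04,0],[0,0,0]],[1,[0.004,-0.04,0],[0,0,0]],[1,[0.004,-0.04,0],[0,0,0]],[1,[0.003,-0.039,0],[0,0,0]],[1,[0.004,-0.04,0],[0,0,0]]]
[[1,[0.0031,-0.0392,-0.0001],[0,0,0]],[1,[0,0,0.035],[0,0,0]],[1,[0.0001,-0.0001,0.0344],[0,0,0]],[1,[0,0,0],[0,0,0]],[1,[0,0,0],[0,0,0]]]
[[1,[0,0,0],[0,0,0]],[1,[0,0,0],[0,0,0]],[1,[0,0,0],[0,0,0]],[1,[0,0,0],[0,0,0]],[1,[0,0,0],[0,0,0]]]
```

Emit:
apply_moves --targets '[[1,[0,0,-0.04],[0,0,0]],[1,[0,0,-0.04],[0,0,0]],[1,[0,0,-0.039],[0,0,0]],[1,[0.004,-0.04,0],[0,0,0]],[1,[0.004,-0.04,0],[0,0,0]]]'

```text
time: 51.58
position: [0.4481, 0.3121, 0.2016]
eef_rot: [-0.002, 1.0, 0.003, 0.002]
contact_force: [1.5, -1.9, -1.8]
gripper_width: 0.0124
grip_force: 59.0
```

Emit:
apply_moves --targets '[[1,[0.004,-0.04,0],[0,0,0]],[1,[0.004,-0.04,0],[0,0,0]],[1,[0.004,-0.04,0],[0,0,0]],[1,[0.003,-0.039,0],[0,0,0]],[1,[0.004,-0.04,0],[0,0,0]]]'

```text
time: 52.0
position: [0.4283, 0.1083, 0.1989]
eef_rot: [-0.001, 1.0, 0.0, -0.0]
contact_force: [0.9, -0.9, 0.2]
gripper_width: 0.0126
grip_force: 59.0
```

Emit:
apply_moves --targets '[[1,[0.003,-0.039,0],[0,0,0]],[1,[0,0,0.03],[0,0,0]],[1,[0,0,0.03],[0,0,0]],[1,[0,0,0.009],[0,0,0]],[1,[0,0,0],[0,0,0]]]'

```text
time: 52.42
position: [0.4243, 0.0707, 0.1285]
eef_rot: [-0.001, 1.0, -0.0, -0.002]
contact_force: [1.1, 0.5, -0.9]
gripper_width: 0.0126
grip_force: 59.0
```

Emit:
apply_moves --targets '[[1,[0,0,0],[0,0,0]],[1,[0,0,0],[0,0,0]],[1,[0,0,0],[0,0,0]],[1,[0,0,0],[0,0,0]],[1,[0,0,0],[0,0,0]]]'

```text
time: 52.83
position: [0.4263, 0.0714, 0.1308]
eef_rot: [-0.001, 1.0, 0.0, 0.001]
contact_force: [0.7, -0.5, -0.3]
gripper_width: 0.0122
grip_force: 59.0
```

```bash
python3 -c "
from h import *
p,r=pose(); print(p,yaw(r),(r.as_matrix()[:,2]).round(4))
i,im,d=cap('wrist'); cv2.imwrite('pics/w9.png',cv2.resize(im[150:350,220:420],(600,600))[:,:,::-1])
print('hole',proj(i,np.array([.426,.0708,.038])))
ts=tiles(i,im,.0575)
for t in ts: print('pan',np.round(t[:5],4),t[5])
for n in ['side','scene']:
    i,im,d=cap(n); P=cloud(i,d)
    q=P[(abs(P[...,0]-p[0])<.02)&(abs(P[...,1]-p[1])<.02)&(P[...,2]>.065)&(P[...,2]<.10)]
    if len(q): print(n,len(q),q.mean(0).round(4))
    for t in tiles(i,im,.0575): print(n,np.round(t[:5],4))
plan([(.426,.0708,p[2],180)],1)"
```

```text
[0.4263476  0.07138953 0.13081744] -179.9144638870466 [ 0.0015  0.     -1.    ]
hole [323.69847767 236.78215401]
pan [3.15100e-01 5.65000e-02 1.95030e+01 5.75629e+01 3.83744e+01] [291.  47.]
pan [ 0.516   0.2028 -1.47   47.0048 33.3297] [512. 363.]
side 65 [0.4254 0.0754 0.0834]
side [6.32600e-01 7.31000e-02 8.73844e+01 4.83364e+01 3.33459e+01]
side [ 0.5128  0.0756 -1.0656 48.0066 34.4454]
side [ 0.636   0.2024 -1.6258 46.8636 33.5429]
side [ 0.5153  0.2053 -1.9098 47.3258 33.5391]
scene 46 [0.4309 0.0712 0.083 ]
scene [ 0.5153  0.0731 -1.1467 47.3242 33.4417]
scene [ 0.5177  0.203  -1.0527 47.5657 33.0592]
scene [6.35100e-01 7.06000e-02 8.92423e+01 4.72250e+01 3.34755e+01]
scene [ 0.6379  0.1998 -1.7725 47.2493 32.9341]
from [0.4261 0.071  0.1304] -179.9
[[1,[0.0001,-0.0002,-0.0004],[0,0,0.1]],[1,[0,0,0],[0,0,0]],[1,[0,0,0],[0,0,0]],[1,[0,0,0],[0,0,0]],[1,[0,0,0],[0,0,0]]]
```

View pics/w9.png

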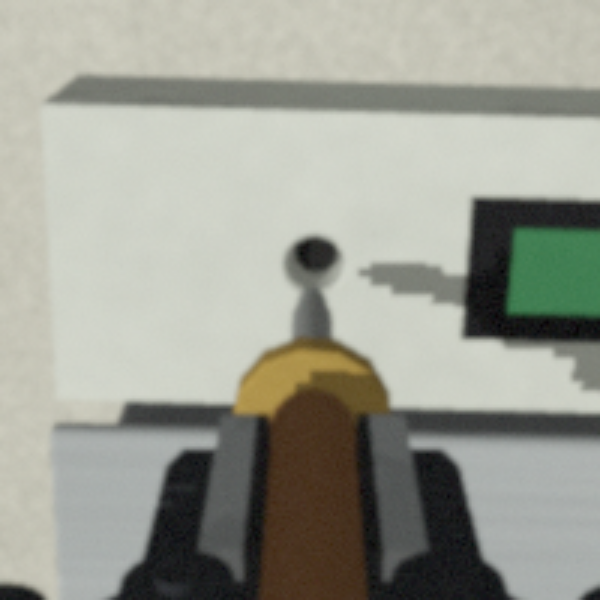

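The record hole is at pixel (324,238) as expected, with the tip over it, and all four tiles are on the pan. Pressing.

Emit:
apply_moves --targets '[[1,[0,0,0.008],[0,0,0]],[1,[0,0,0.008],[0,0,0]],[1,[0,0,0.006],[0,0,0]],[1,[0,0,0],[0,0,0]],[1,[0,0,0],[0,0,0]]]'

```text
time: 53.4
position: [0.4254, 0.071, 0.1075]
eef_rot: [-0.001, 1.0, -0.0, -0.001]
contact_force: [0.1, -0.1, -0.5]
gripper_width: 0.0128
grip_force: 59.0
```

Emit:
apply_moves --targets '[[1,[0,0,0.004],[0,0,0]],[1,[0,0,0.004],[0,0,0]],[1,[0,0,0.003],[0,0,0]],[1,[0,0,0],[0,0,0]],[1,[0,0,0],[0,0,0]]]'

```text
time: 53.82
position: [0.4264, 0.0713, 0.0974]
eef_rot: [-0.001, 1.0, 0.0, 0.001]
contact_force: [0.3, 0.4, 5.2]
gripper_width: 0.0125
grip_force: 60.0
```

Emit:
apply_moves --targets '[[1,[0,0,0.0003],[0,0,0]],[1,[0,0,0],[0,0,0]],[1,[0,0,0],[0,0,0]],[1,[0,0,0],[0,0,0]],[1,[0,0,0],[0,0,0]]]'

```text
time: 54.23
position: [0.4264, 0.0713, 0.0973]
eef_rot: [-0.0, 1.0, 0.0, 0.001]
contact_force: [-0.8, 0.6, 7.9]
gripper_width: 0.0126
grip_force: 60.1
```

```bash
python3 -c "
from h import *
p,r=pose()
for n in ['scene']:
    i,im,d=cap(n)
    for t in tiles(i,im,.0575): print(n,np.round(t[:5],4))
plan([(p[0],p[1],.2,180),(.4559,.3891,.2,180),(.4559,.3891,.146,180)],1,hold=5)"
```

```text
scene [ 0.5153  0.0731 -1.1467 47.3242 33.4417]
scene [ 0.5177  0.203  -1.2905 47.499  33.2044]
scene [6.35000e-01 7.06000e-02 8.92423e+01 4.72250e+01 3.36370e+01]
scene [ 0.6379  0.1998 -1.7725 47.2493 32.9341]
from [0.4264 0.0713 0.0973] -179.9
[[1,[0,0,-0.034],[0,0,0]],[1,[0,0,-0.034],[0,0,0]],[1,[-0.0002,0,-0.0347],[0,0.1,0.1]],[1,[-0.004,0.04,0],[0,0,0]],[1,[-0.004,0.04,0],[0,0,0]]]
[[1,[-0.004,0.04,0],[0,0,0]],[1,[-0.003,0.04,0],[0,0,0]],[1,[-0.004,0.039,0],[0,0,0]],[1,[-0.003,0.04,0],[0,0,0]],[1,[-0.004,0.039,0],[0,0,0]]]
[[1,[-0.0032,0.0398,0],[0,0,0]],[1,[0,0,0.027],[0,0,0]],[1,[0,0,0.027],[0,0,0]],[1,[0,0,0],[0,0,0]],[1,[0,0,0],[0,0,0]]]
[[1,[0,0,0],[0,0,0]],[1,[0,0,0],[0,0,0]],[1,[0,0,0],[0,0,0]],[1,[0,0,0],[0,0,0]],[1,[0,0,0],[0,0,0]]]
```

Emit:
apply_moves --targets '[[1,[0,0,-0.034],[0,0,0]],[1,[0,0,-0.034],[0,0,0]],[1,[0,0,-0.035],[0,0,0]],[1,[-0.004,0.04,0],[0,0,0]],[1,[-0.004,0.04,0],[0,0,0]]]'

```text
time: 54.7
position: [0.4364, 0.147, 0.2012]
eef_rot: [0.006, 1.0, -0.001, 0.002]
contact_force: [0.4, 1.1, -0.8]
gripper_width: 0.0127
grip_force: 59.1
```

Emit:
apply_moves --targets '[[1,[-0.004,0.04,0],[0,0,0]],[1,[-0.003,0.04,0],[0,0,0]],[1,[-0.004,0.039,0],[0,0,0]],[1,[-0.003,0.04,0],[0,0,0]],[1,[-0.004,0.039,0],[0,0,0]]]'

```text
time: 55.12
position: [0.4514, 0.3507, 0.1994]
eef_rot: [-0.0, 1.0, -0.0, -0.0]
contact_force: [1.9, 0.0, -1.0]
gripper_width: 0.0124
grip_force: 59.1
```

Emit:
apply_moves --targets '[[1,[-0.003,0.04,0],[0,0,0]],[1,[0,0,0.027],[0,0,0]],[1,[0,0,0.027],[0,0,0]],[1,[0,0,0],[0,0,0]],[1,[0,0,0],[0,0,0]]]'

```text
time: 55.53
position: [0.4539, 0.3878, 0.1444]
eef_rot: [-0.001, 1.0, -0.002, -0.001]
contact_force: [0.3, 0.4, -0.6]
gripper_width: 0.0123
grip_force: 59.2
```

Emit:
apply_moves --targets '[[1,[0,0,0],[0,0,0]],[1,[0,0,0],[0,0,0]],[1,[0,0,0],[0,0,0]],[1,[0,0,0],[0,0,0]],[1,[0,0,0],[0,0,0]]]'

```text
time: 55.95
position: [0.4552, 0.389, 0.1467]
eef_rot: [-0.0, 1.0, 0.0, 0.001]
contact_force: [-0.1, 0.2, -1.7]
gripper_width: 0.0129
grip_force: 59.2
```

```bash
python3 -c "
from h import *
print(yaw(pose()[1]))
plan([(.4559,.3891,.082,180)],1,step=.014)"
```

```text
-179.98713475055007
from [0.4552 0.389  0.1467] -180.0
[[1,[0,0,0.013],[0,0,0]],[1,[0,0,0.013],[0,0,0]],[1,[0,0,0.013],[0,0,0]],[1,[0,0,0.013],[0,0,0]],[1,[-0.0006,0,0.0127],[0,0.1,0]]]
```

Emit:
apply_moves --targets '[[1,[-0.0006,0,0.013],[0,0,0]],[1,[0,0,0.013],[0,0,0]],[1,[0,0,0.013],[0,0,0]],[1,[0,0,0.013],[0,0,0]],[1,[0,0,0.011],[0,0,0]]]'

```text
time: 56.37
position: [0.4546, 0.3882, 0.0805]
eef_rot: [-0.001, 1.0, -0.001, -0.001]
contact_force: [-0.2, -0.8, 23.5]
gripper_width: 0.0126
grip_force: 62.8
```

Emit:
apply_moves --targets '[[1,[0,0,0.002],[0,0,0]],[1,[0,0,0],[0,0,0]],[1,[0,0,0],[0,0,0]],[1,[0,0,0],[0,0,0]],[1,[0,0,0],[0,0,0]]]'

```text
time: 56.78
position: [0.4551, 0.3889, 0.0803]
eef_rot: [-0.0, 1.0, -0.0, -0.0]
contact_force: [-0.3, -0.7, -0.6]
gripper_width: 0.0125
grip_force: 59.3
```

Emit:
apply_moves --targets '[[0.5,[0,0,0],[0,0,0]],[0,[0,0,0],[0,0,0]],[0,[0,0,0],[0,0,0]],[0,[0,0,0],[0,0,0]],[0,[0,0,-0.01],[0,0,0]]]'

```text
time: 57.2
position: [0.4545, 0.3879, 0.0896]
eef_rot: [-0.0, 1.0, -0.001, -0.001]
contact_force: [-0.4, -0.6, -0.3]
gripper_width: 0.0426
grip_force: 0.0
```

Emit:
apply_moves --targets '[[0,[0,0,-0.03],[0,0,0]],[0,[0,0,-0.04],[0,0,0]],[0,[0,0,-0.04],[0,0,0]],[0,[0,0,-0.03],[0,0,0]],[0,[0,0,0],[0,0,0]]]'

```text
time: 57.62
position: [0.4571, 0.3927, 0.2385]
eef_rot: [-0.0, 1.0, 0.005, 0.004]
contact_force: [0.4, 1.6, 0.0]
gripper_width: 0.0427
grip_force: 0.0
```

Emit:
apply_moves --targets '[[0,[0,0,0],[0,0,0]],[0,[0,0,0],[0,0,0]],[0,[0,0,0],[0,0,0]],[0,[0,0,0],[0,0,0]],[0,[0,0,0],[0,0,0]]]'

```text
time: 58.03
position: [0.4548, 0.3885, 0.2296]
eef_rot: [-0.0, 1.0, -0.001, -0.001]
contact_force: [-0.6, -0.6, 0.0]
gripper_width: 0.0427
grip_force: 0.0
```

```bash
python3 -c "
from h import *
i,im,d=cap('wrist'); P=cloud(i,d)
for k in finder.trace('wrist','stylus'):
    q=P[k['pixels']&(d>0)]; t=q[q[:,2]>q[:,2].max()-.003]; print(round(k['p'],2),'top',t.mean(0).round(4)); c=q[(q[:,2]>.063)&(q[:,2]<.069)]; print('collar',c.min(0),c.max(0))
for n in ['scene','side']:
    i,im,d=cap(n,n+'9.png')
    for t in tiles(i,im,.0575): print(n,np.round(t[:5],4))
"
```

```text
0.98 top [0.5386 0.394  0.1122]
collar [0.53223371 0.38695872 0.06310695] [0.53798782 0.4001732  0.06899068]
0.78 top [0.4544 0.3882 0.122 ]
collar [0.44208084 0.37565422 0.06300384] [0.46390643 0.39999642 0.06803633]
scene [ 0.5153  0.0731 -1.452  47.4218 33.3477]
scene [ 0.5177  0.203  -1.0527 47.5657 33.0592]
scene [6.35100e-01 7.06000e-02 8.92423e+01 4.72250e+01 3.33294e+01]
scene [ 0.6379  0.1998 -1.7725 47.2493 32.9341]
side [ 0.5127  0.0757 -1.602  48.3772 34.6934]
side [ 0.5153  0.2054 -1.012  47.5537 33.631 ]
```

View pics/side9.png

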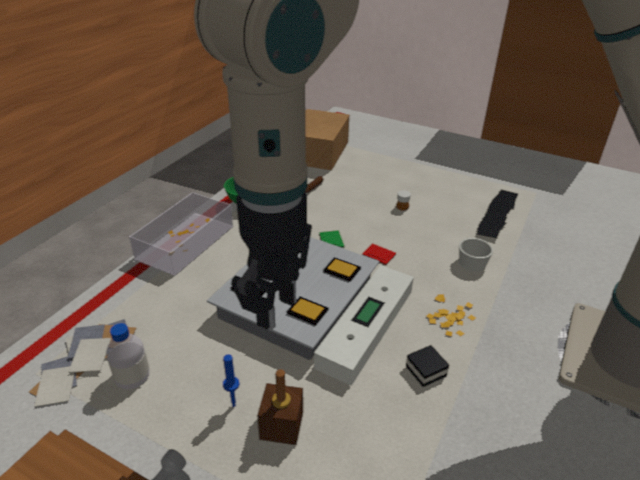

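The side view shows the stylus seated in its block (280,400), the pan tiles in place and the jar (403,200) where it was. The gripper touches nothing, so I'm handing in.

```bash
python3 -c "
from h import *
print(job.close_job())"
```

```text
the job is handed in; nothing more can be done
None
```

I zeroed the balance on the empty pan, laid all four gilded tiles flat and gold side up on it, pressed record and put the stylus back upright in its stand. One tile was knocked partly off the pan mid-run and I put it back before recording. The job is handed in, but no verdict was returned.

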